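# Cramp up a ribbed rack and check its outer joints

## Robot

A 6-joint arm with a two-finger parallel gripper is mounted at the origin on a cart in front of the work surface, level with it; the furniture and walls round the work are solid. World frame = base frame: x ahead of the robot, y to its left, z up, the work surface at z = 0. Lengths are in m, angles in rad, forces in N, time in s.
With the tool pointing down it reaches from about 0.25 to 0.775 m from the base axis. Payload 4 kg.
Tool frame: the origin (TCP) lies at the very end of the fingers, on their centre line; the grasp point (between the pads) lies 19 mm behind it; z points along the fingers, y is the line along which they close (so a half turn about z gives the same grasp; the last joint's range is limited). The gripper opens to 85 mm and grips with 20 to 120 N. Pads are 22 mm wide; open, the fingers measure 114 mm over their backs; the gripper's body (76 mm by 85 mm) begins 54 mm behind the grasp point. The pads swing forward as they close: fully open they stand 13 mm farther back than shut.
Start: joints at [-1.394, 0.087, 1.371, -0, 1.684, -0.103], TCP at [0.152, -0.529, 0.231] pointing down, gripper open.
Joint ranges: [-3.1, 3.1], [-0.76, 2.03], [0.27, 2.55], [-1.08, 4.22], [0.17, 2.65], [-2.57, 2.57]. Speed limits (rad/s): [2.79, 2.79, 3.14, 3.14, 3.14, 3.14].

## Interface

Orientations are given as [roll, pitch, yaw] about the fixed x, y, z axes, in that order (R = Rz(yaw) Ry(pitch) Rx(roll)).
In Python, from rig import * gives the robot as it stands.
- The arm moves only by the tool play_rows, never from a script. Its argument "increments" is a list of rows, each an object of numbers: "dx", "dy", "dz": the shift along the tool's x, y, z in units of 300 mm (1.0 is 300 mm); "wx", "wy", "wz": the turn, a rotation vector about the tool's x, y, z in units of 60 degrees (1.0 is 60 degrees). In form: [{"dx": .., "dy": .., "dz": .., "wx": .., "wy": .., "wz": ..}, ...]. A call has 1 to 10 rows; each row shifts and turns the commanded pose from where the row before left it, along the tool's axes as they then stand; what a row does not reach is not made up. A row lasts 1/12 s, in which the tool goes at most 41.7 mm and 7.16 degrees, less where a joint would pass 70% of its speed; a pose out of reach is approached as far as the arm can. A call with a number of a shift or a turn outside -1 to 1 is refused whole. A call with a gripper value outside its range is refused whole. "fingers" is the finger opening in mm, from 0 to 85.4, set as the call begins (left out, the last holds). The fingers move at their own pace and stop on an object; "grip_force" is the grip in N (left out, the last holds). Time passes only in rows, so rows that do not move let the fingers close. It gives the time, the measured TCP pose, the force, the opening and the grip force at its end, in the units of the state.
- sense(): the state, without advancing time (a new reading comes with each control period).
- capture(name): name is "scene" or "top" or "wrist"; returns the picture (384x512x3 uint8, red, green, blue); there is no depth.
- camera_info(name): a dict with "fx", "fy", "cx", "cy" (pixels), "extrinsics" (4x4, takes a point from camera to world coordinates). Camera axes: x right, y down, z forward; pixel columns grow to the right and rows downward; lengths in m; the calibration is good to about 2 mm. The wrist camera is an equidistant fisheye: a pixel r from the principal point sees the ray r / f radians off the axis. A picture is of the moment at which its call begins: read the wrist's pose just before it. camera_info takes no time and is no camera call; for the wrist camera it gives the pose at the moment of the call.
- job_done(): hands the job in; it is judged then, once.
The state is a dict: "time_s": time; "q": joint angles; "qvel": joint speeds; "joint_torque": joint torques, N m; "eef_pos": TCP position; "ee_rot": TCP orientation; "wrist_force": force on the tool from outside, world axes, zero at the start; "moment": the same for the moment, N m; "gripper_width": opening from 0.0 (shut) to 1.0 (fully open); "grip_force": force on a finger pad.
Only numpy, scipy, OpenCV 4.12 (cv2) and the standard library are available. Lean on these libraries where they do the work, as an engineer would, in place of code of your own. Each camera call takes 0.05 s, during which the arm holds its last target. There are 200 camera calls.

## Task

Lay all the T-section slats side by side on the bed of the cramp, rib up, between its two jaws and parallel to them, far ends about level with the far ends of the jaws, then turn the spoked turnbuckle until both jaws have drawn in and hold the slats firmly together. Then take the scriber from its rest and run its tip slowly (under 5 cm a second) along the two outer joints, those between each outermost slat and its neighbour: first the left one, then the right one, each from the end nearest the turnbuckle to the far end and touching the wood all the way. Put the scriber back upright in its rest, leave the slats cramped, and leave the jar of screws standing where it is.

Things in the scene. Friction and masses are not known exactly. Their poses are not given: they have to be found in the camera images.
- cramp: Turnbuckle cramp, fixed: plywood bed 12 mm thick, x -165 to 85 mm, y -135 to 135 mm. Origin on the bench surface under the middle of the slat area (x -65 to 65 mm; the jaws end at x = 65 mm); x axis (away from the robot, up to 0.2 rad askew): the way slats and jaws lie; y (left): the way the jaws move
- jaw_left: Left jaw: dark steel bar 20 mm thick, 14 mm high, on the bed along x. Origin on its inner face at the bed's surface, level in x with the cramp's origin; axes as the cramp's. Slides along y, by the turnbuckle only. At x = -125 mm a lug rises to 88 mm above the bench. Slats lie on its -y side; once cramped, the left outer joint is at y = -40 mm in its frame, flange tops at z = 14 mm
- jaw_right: Right jaw, mirror image of the left: slats lie on its +y side, the right outer joint at y = +40 mm in its frame, flange tops at z = 14 mm. The inner faces start 179 to 189 mm apart
- turnbuckle (a joint): Angle (rad) of the middle sleeve about the cramp's y axis. Sleeve diameter 36 mm; five spokes (diameter 10 mm, to 52 mm from the axis), 72 degrees apart at y = 0; at 0 one points straight up. Grows when the top is pushed away from the robot (+x): each jaw draws in 3.98 mm per rad. Starts -0.6 to 0.6. Friction 0.15 N m: 5 to 10 N on a spoke turns it, and it stays where left
- turnbuckle_axis (a point): Middle of the turnbuckle on its axis, 70 mm above the bench, at x = -125 mm, y = 0 in the cramp's frame
- slat_a: T-section hardwood slat, 130 mm long (x axis), 40 mm wide (y), lying rib up: flange 14 mm thick, and along its middle a rib 12 mm wide, full length, to 40 mm above the underside (grasp it here; when slats touch, the ribs are 28 mm apart). Origin at the centre of the underside; 60 to 130 g. All alike, either end may go forward; three or four of slat_a to slat_d are there
- slat_b: T-section hardwood slat, 130 mm long (x axis), 40 mm wide (y), lying rib up: flange 14 mm thick, and along its middle a rib 12 mm wide, full length, to 40 mm above the underside (grasp it here; when slats touch, the ribs are 28 mm apart). Origin at the centre of the underside; 60 to 130 g. All alike, either end may go forward; three or four of slat_a to slat_d are there
- slat_c: T-section hardwood slat, 130 mm long (x axis), 40 mm wide (y), lying rib up: flange 14 mm thick, and along its middle a rib 12 mm wide, full length, to 40 mm above the underside (grasp it here; when slats touch, the ribs are 28 mm apart). Origin at the centre of the underside; 60 to 130 g. All alike, either end may go forward; three or four of slat_a to slat_d are there
- slat_d: T-section hardwood slat, 130 mm long (x axis), 40 mm wide (y), lying rib up: flange 14 mm thick, and along its middle a rib 12 mm wide, full length, to 40 mm above the underside (grasp it here; when slats touch, the ribs are 28 mm apart). Origin at the centre of the underside; 60 to 130 g. All alike, either end may go forward; three or four of slat_a to slat_d are there
- scriber: Bench scriber, upright in its rest: square wooden handle 20 x 20 mm from 55 to 129 mm above the tip, below it a steel shank of 6 mm diameter with a blunt conical tip. Origin at the tip, z up along the handle, x and y square to the handle's faces. 50 to 90 g
- scriber_rest: Fixed dark wooden block 64 x 64 mm, 60 mm high, with a square hole 16 mm wide down its middle; the shank stands in the hole and the handle rests on the block's top (tip 5 mm above the bench). Origin at the centre of the underside. Stands to the left or right of the turnbuckle
- screw_jar: Bystander: jar of screws with a red lid, 66 mm across, 86 mm high; origin at the centre of the underside; leave alone
There are look-alikes about, which are no part of the job. Of the things shaped like the scriber, the wooden one is meant.

How it is judged:
On the way, in this order (a step that is already met when the one before it is completed fails the run):
1. every slat lies flat, rib up and lengthwise, on the bed between the jaws (x of slat_a in the frame of cramp between -0.02 and 0.02 m and z of slat_a in the frame of cramp between 0.008 and 0.016 m and angle between each of slat_a, slat_b, slat_c, slat_d's own z axis and vertical below 0.08 rad and angle between the x axis of each of slat_a, slat_b, slat_c, slat_d and the x axis of cramp, either way round below 0.14 rad and y of each of slat_a, slat_b, slat_c, slat_d in the frame of jaw_left below 0 m and y of each of slat_a, slat_b, slat_c, slat_d in the frame of jaw_right above 0 m and x of slat_b in the frame of cramp between -0.02 and 0.02 m and z of slat_b in the frame of cramp between 0.008 and 0.016 m and x of slat_c in the frame of cramp between -0.02 and 0.02 m and z of slat_c in the frame of cramp between 0.008 and 0.016 m and x of slat_d in the frame of cramp between -0.02 and 0.02 m and z of slat_d in the frame of cramp between 0.008 and 0.016 m), for 0.2 s.
2. the turnbuckle has drawn both jaws in until they press the slats together (all of step 1 and contact force between each of jaw_left, jaw_right and anything else above 4 N), for 0.3 s.
3. the scriber's tip is on the left outer joint, at its near end (x of scriber in the frame of jaw_left between -0.059 and -0.041 m and y of scriber in the frame of jaw_left between -0.046 and -0.034 m and z of scriber in the frame of jaw_left between 0.008 and 0.0185 m), for 0.05 s.
4. the scriber's tip is on the left outer joint, at its middle (x of scriber in the frame of jaw_left between -0.009 and 0.009 m and y of scriber in the frame of jaw_left between -0.046 and -0.034 m and z of scriber in the frame of jaw_left between 0.008 and 0.0185 m), for 0.05 s.
5. the scriber's tip is on the left outer joint, at its far end (x of scriber in the frame of jaw_left between 0.041 and 0.059 m and y of scriber in the frame of jaw_left between -0.046 and -0.034 m and z of scriber in the frame of jaw_left between 0.008 and 0.0185 m), for 0.05 s.
6. the scriber's tip is on the right outer joint, at its near end (x of scriber in the frame of jaw_right between -0.059 and -0.041 m and y of scriber in the frame of jaw_right between 0.034 and 0.046 m and z of scriber in the frame of jaw_right between 0.008 and 0.0185 m), for 0.05 s.
7. the scriber's tip is on the right outer joint, at its middle (x of scriber in the frame of jaw_right between -0.009 and 0.009 m and y of scriber in the frame of jaw_right between 0.034 and 0.046 m and z of scriber in the frame of jaw_right between 0.008 and 0.0185 m), for 0.05 s.
8. the scriber's tip is on the right outer joint, at its far end (x of scriber in the frame of jaw_right between 0.041 and 0.059 m and y of scriber in the frame of jaw_right between 0.034 and 0.046 m and z of scriber in the frame of jaw_right between 0.008 and 0.0185 m), for 0.05 s.
At the end, for the whole second after the job is handed in: All slats present lie flat on the bed (centre within 25 mm of the cramp origin lengthwise, within 0.14 rad of the bed's x axis), both jaws press on them with at least 4 N, and the scriber stands upright in its rest (within 9 mm and 0.12 rad), all at rest (x of slat_a in the frame of cramp between -0.025 and 0.025 m and z of slat_a in the frame of cramp between 0.008 and 0.016 m and angle between each of slat_a, slat_b, slat_c, slat_d's own z axis and vertical below 0.08 rad and angle between the x axis of each of slat_a, slat_b, slat_c, slat_d and the x axis of cramp, either way round below 0.14 rad and y of each of slat_a, slat_b, slat_c, slat_d in the frame of jaw_left below 0 m and y of each of slat_a, slat_b, slat_c, slat_d in the frame of jaw_right above 0 m and linear speed of each of slat_a, slat_b, slat_c, slat_d, scriber below 0.02 m/s and x of slat_b in the frame of cramp between -0.025 and 0.025 m and z of slat_b in the frame of cramp between 0.008 and 0.016 m and x of slat_c in the frame of cramp between -0.025 and 0.025 m and z of slat_c in the frame of cramp between 0.008 and 0.016 m and x of slat_d in the frame of cramp between -0.025 and 0.025 m and z of slat_d in the frame of cramp between 0.008 and 0.016 m and contact force between each of jaw_left, jaw_right and anything else above 4 N and horizontal distance between scriber and scriber_rest below 0.009 m and z of scriber in the frame of scriber_rest between -0.002 and 0.012 m and angle between scriber's own z axis and vertical below 0.12 rad); the robot touches nothing.
It fails at once if the scriber moves faster than 0.1 m/s while its tip is on an outer joint (linear speed of scriber above 0.1 m/s and ((x of scriber in the frame of jaw_left between -0.06 and 0.06 m and y of scriber in the frame of jaw_left between -0.046 and -0.034 m and z of scriber in the frame of jaw_left below 0.0165 m) or (x of scriber in the frame of jaw_right between -0.06 and 0.06 m and y of scriber in the frame of jaw_right between 0.034 and 0.046 m and z of scriber in the frame of jaw_right below 0.0165 m))).
It fails at once if the jar of screws is shoved more than 5 cm (distance of screw_jar from where it was at the start of the episode above 0.05 m).
Of slat_a, slat_b, slat_c, slat_d only 3 to 4 are there at a start; the rules pass over those that are not, and their reading is None.
At some moment in a run one of slat_a, slat_b, slat_c, slat_d may be knocked a few centimetres aside while the robot is not near it.
It also fails if it takes over 210 s, if anything falls off the work surface, if the arm or the gripper's body presses on something with over 40 N, if the wrist force passes 120 N, or if a joint passes its speed limit or range.

## Working session

There is one attempt and no reset: what is moved stays moved. The work goes in short steps, Python scripts to look and compute and a tool call to move; the robot and the scene stay as the last step left them, time stands still between calls to the robot, and variables do not carry over. Pictures are saved under pics/ and viewed, at most 15 in all, crops included, and the job is handed in when it is done.

Besides the shell and the picture viewer there is one more tool, called after "Call:" by a JSON object that holds its "method" and its "body", one argument or row to a line. play_rows: Moves the arm, as the interface text tells. Shifts and turns lie within -1 to 1; 1 stands for 300 mm of shift or 60 degrees of turn. Its arguments: {"type":"object","properties":{"increments":{"type":"array"},"fingers":{"type":"number"},"grip_force":{"type":"number"}},"required":["increments"]}

```bash
mkdir -p pics; ls
python3 - <<'E'
from rig import *
import cv2
s=sense();print(s)
for n in("scene","top"):
    cv2.imwrite(f"pics/{n}0.png",capture(n)[:,:,::-1]);c=camera_info(n);print(n,c)
E
```

```text
pics
{'time_s': 0.0, 'q': array([-1.39413019e+00,  8.79543332e-02,  1.37233627e+00, -5.09800254e-06,
        1.68360700e+00, -1.03111047e-01]), 'qvel': array([ 4.22118514e-04,  2.19851856e-03, -1.06789023e-05, -5.41823077e-04,
        1.65546020e-03,  6.38606985e-04]), 'joint_torque': array([ 1.09894772e-03, -3.51875639e+01, -3.13266635e+01, -1.04917629e-04,
        1.07597548e-02, -6.73585944e-06]), 'eef_pos': array([ 0.15177256, -0.52809462,  0.23009791]), 'ee_rot': array([-3.13929942e+00, -2.32204628e-04,  2.79776348e-01]), 'wrist_force': array([-0.42483072,  0.00727195, -0.29266191]), 'moment': array([-0.04235187, -0.0103313 ,  0.00385955]), 'grip_force': 0.0, 'gripper_width': 0.9986595740175057}
scene {'fx': 477.6634518001739, 'fy': 477.6634518001739, 'cx': 262.653964801878, 'cy': 193.074519390836, 'extrinsics': array([[-0.85776357, -0.22618243,  0.46160933, -0.3597057 ],
       [-0.51388782,  0.39946998, -0.75917261,  1.190553  ],
       [-0.01268757, -0.88840601, -0.45888319,  0.89393581],
       [ 0.        ,  0.        ,  0.        ,  1.        ]])}
top {'fx': 420.55185716434687, 'fy': 420.55185716434687, 'cx': 253.77923338213574, 'cy': 187.3381601379706, 'extrinsics': array([[ 0.00632084, -0.98388383,  0.17869709,  0.15432087],
       [-0.99996259, -0.00727414, -0.00468002, -0.14931653],
       [ 0.00590446, -0.17866082, -0.98389301,  1.64705717],
       [ 0.        ,  0.        ,  0.        ,  1.        ]])}
```

Run:
```python
import cv2
for n in("scene","top"):
    i=cv2.imread(f"pics/{n}0.png");
    cv2.imwrite(f"pics/{n}0b.png",cv2.resize(i,(800,600),interpolation=cv2.INTER_CUBIC))
```

```text
(no output)
```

View pics/top0b.png

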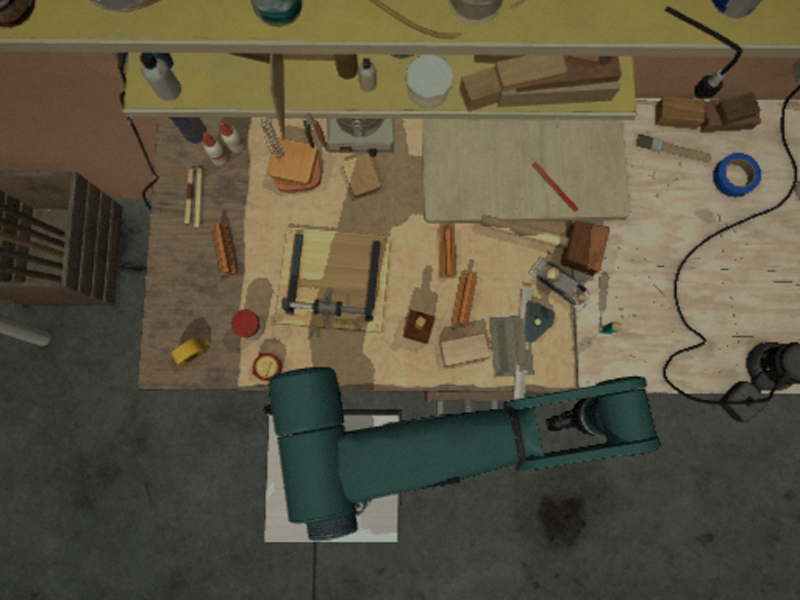

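View pics/scene0b.png

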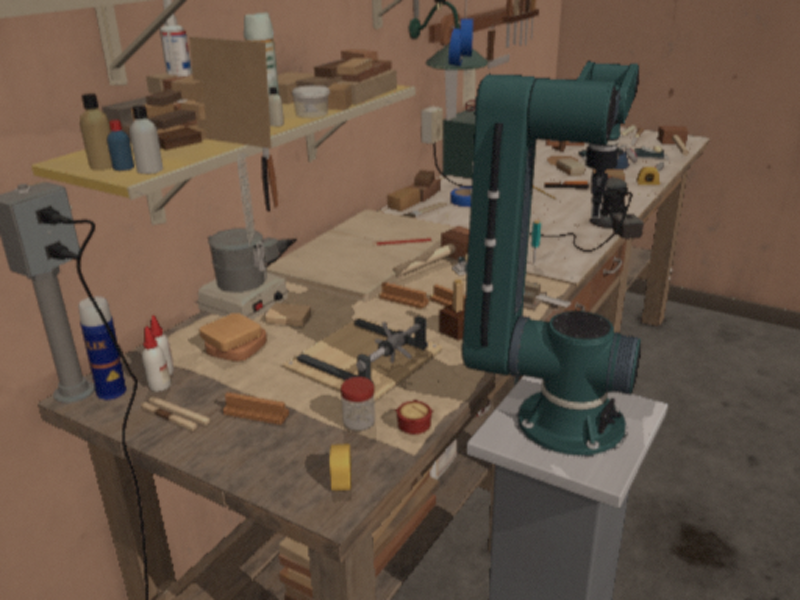

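The top view (800×600) shows three orange slats near (225,249), (447,251) and (464,298). The cramp bed is around (330,280) and its turnbuckle at (330,307). The wooden scriber stands in its dark rest at (420,326), and the red-lidded jar is at (246,323). The pale stick pair at (190,197) is a look-alike.

```bash
cat > h.py <<'E'
from rig import *
import numpy as np, cv2
from scipy.spatial.transform import Rotation as Ro
def ray(n,u,v,c=None):
    c=c or camera_info(n);x=(u-c["cx"])/c["fx"];y=(v-c["cy"])/c["fy"]
    if n=="wrist":
        r=np.hypot(x,y);d=np.array([x/r*np.sin(r),y/r*np.sin(r),np.cos(r)]) if r>0 else np.array([0,0,1.])
    else: d=np.array([x,y,1.])
    E=c["extrinsics"];return E[:3,3],E[:3,:3]@d
def onz(n,u,v,z,c=None):
    o,d=ray(n,u,v,c);return (o+d*(z-o[2])/d[2])
def pts(n,uv,z,c=None): return np.array([onz(n,u,v,z,c)[:2] for u,v in uv])
def proj(n,P,c=None):
    c=c or camera_info(n);E=c["extrinsics"];p=E[:3,:3].T@(np.array(P)-E[:3,3])
    if n=="wrist":
        r=np.hypot(p[0],p[1]);t=np.arctan2(r,p[2]);x,y=p[0]/r*t,p[1]/r*t
    else:x,y=p[0]/p[2],p[1]/p[2]
    return x*c["fx"]+c["cx"],y*c["fy"]+c["cy"]
E
python3 - <<'E'
from h import *
i=cv2.imread("pics/top0.png")
k=800/512
names={'s1':(225,249,.03),'s2':(447,251,.03),'s3':(464,298,.03),'jar':(246,323,.086),'rest':(420,326,.06),'buckle':(330,307,.09),
'bedTL':(286,228,.012),'bedTR':(390,233,.012),'bedBR':(383,331,.012),'bedBL':(275,323,.012),'jLfar':(295,235,.026),'jRfar':(376,241,.026),'lugL':(287,305,.088),'lugR':(372,313,.088),'scr':(421,322,.134)}
for a,(u,v,z) in names.items(): print(a,onz('top',u/k,v/k,z).round(3))
hsv=cv2.cvtColor(i,cv2.COLOR_BGR2HSV)
for a in('s1','s2','s3'):
    u,v,_=names[a];print(a,hsv[int(v/k)-3:int(v/k)+4:3,int(u/k)-4:int(u/k)+5:2].tolist())
cv2.imwrite("pics/c1.png",cv2.resize(i[135:245,85:355],(800,326),interpolation=cv2.INTER_CUBIC))
E
```

```text
s1 [0.557 0.277 0.03 ]
s2 [ 0.556 -0.284  0.03 ]
s3 [ 0.436 -0.326  0.03 ]
jar [0.362 0.203 0.086]
rest [ 0.361 -0.214  0.06 ]
buckle [0.401 0.003 0.09 ]
bedTL [0.618 0.128 0.012]
bedTR [ 0.607 -0.139  0.012]
bedBR [ 0.354 -0.124  0.012]
bedBL [0.372 0.147 0.012]
jLfar [0.596 0.102 0.026]
jRfar [ 0.582 -0.104  0.026]
lugL [0.406 0.106 0.088]
lugR [ 0.388 -0.098  0.088]
scr [ 0.36  -0.214  0.134]
s1 [[[14, 164, 134], [14, 168, 111], [16, 182, 73], [14, 171, 76], [19, 121, 63]], [[16, 161, 133], [14, 163, 144], [12, 171, 58], [14, 172, 77], [14, 152, 67]], [[12, 162, 118], [14, 164, 145], [13, 177, 82], [14, 169, 77], [13, 168, 102]]]
s2 [[[13, 163, 119], [14, 174, 95], [14, 170, 138], [15, 165, 105], [14, 164, 120]], [[14, 161, 119], [13, 166, 106], [13, 162, 135], [14, 173, 96], [13, 164, 121]], [[14, 169, 113], [14, 163, 117], [14, 170, 129], [14, 169, 107], [14, 160, 115]]]
s3 [[[18, 101, 98], [13, 164, 126], [15, 175, 80], [14, 164, 146], [13, 164, 115]], [[16, 126, 105], [14, 163, 116], [13, 163, 83], [13, 162, 145], [14, 164, 120]], [[14, 153, 132], [14, 176, 116], [14, 169, 128], [13, 168, 143], [14, 169, 116]]]
```

View pics/c1.png

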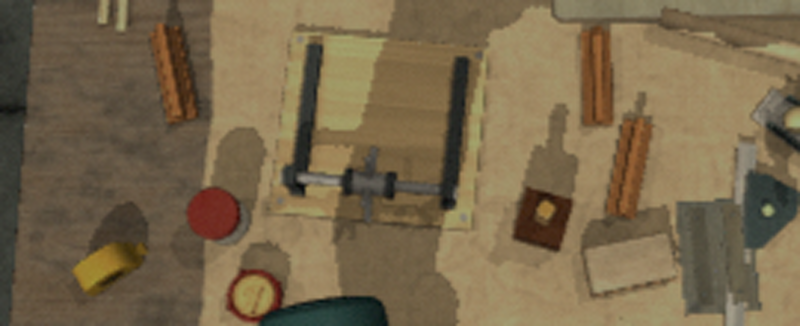

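Run:
```python
from h import *
i=cv2.imread("pics/top0.png");hsv=cv2.cvtColor(i,cv2.COLOR_BGR2HSV);k=800/512
m=cv2.inRange(hsv,(9,140,60),(17,200,255))
n,l,st,ce=cv2.connectedComponentsWithStats(m)
for j in range(1,n):
    if st[j,4]<250 or st[j,4]>900: continue
    v,u=np.where(l==j);P=pts('top',np.c_[u,v],.022);c=P.mean(0)
    r=cv2.minAreaRect(P.astype(np.float32)*1000)
    w,V=np.linalg.eigh(np.cov((P-c).T));d=V[:,1]*np.sign(V[0,1])
    print('slat',c.round(4),'rect',np.round(r[0],1),np.round(r[1],1),'yaw',np.arctan2(d[1],d[0]).round(3))
d=cv2.inRange(hsv,(0,0,0),(179,110,62))
n,l,st,ce=cv2.connectedComponentsWithStats(d[140:205,180:250])
for j in range(1,n):
    if st[j,4]<60: continue
    v,u=np.where(l==j);P=pts('top',np.c_[u+180,v+140],.024);c=P.mean(0)
    w,V=np.linalg.eigh(np.cov((P-c).T));q=V[:,1]*np.sign(V[0,1])
    print('dark',st[j],c.round(4),np.arctan2(q[1],q[0]).round(3))
v,u=np.where((hsv[190:230,255:285,2]<75)&(hsv[190:230,255:285,1]>120));print('rest',len(u))
P=pts('top',np.c_[u+255,v+190],.055);r=cv2.minAreaRect(P.astype(np.float32)*1000);print(P.mean(0),r)
```

```text
slat [0.7817 0.1081] rect [786.3 110.2] [141.4 134.4] yaw 0.136
slat [0.5576 0.2827] rect [561.5 283.1] [137.1  41.1] yaw 0.265
slat [ 0.5751 -0.6417] rect [ 576.9 -641.7] [ 87.9 120.9] yaw -0.177
slat [ 0.5583 -0.2849] rect [ 561.2 -284.9] [131.4  37.8] yaw 0.032
slat [ 0.4347 -0.3267] rect [ 436.2 -326.9] [ 38.  133.9] yaw -0.199
dark [  1  10  13  51 229] [0.494  0.1036] -0.113
dark [ 53  14  10  51 238] [ 0.4806 -0.0947] -0.093
rest 235Traceback (most recent call last):
  File "<stdin>", line 19, in <module>
  File "h.py", line 12, in pts
    def pts(n,uv,z,c=None): return np.array([onz(n,u,v,z,c)[:2] for u,v in uv])
                                             ~~~^^^^^^^^^^^
  File "h.py", line 11, in onz
    o,d=ray(n,u,v,c);return (o+d*(z-o[2])/d[2])
        ~~~^^^^^^^^^
  File "h.py", line 5, in ray
    c=c or camera_info(n);x=(u-c["cx"])/c["fx"];y=(v-c["cy"])/c["fy"]
           ~~~~~~~~~~~^^^
ValueError: time passes only in moves, steps and waits
```

Call:
{"method": "play_rows", "body": {
  "increments": [
    {"dx":0.121,"dy":-0.043},
    {"dx":0.121,"dy":-0.043},
    {"dx":0.121,"dy":-0.043},
    {"dx":0.121,"dy":-0.043},
    {"dx":0.121,"dy":-0.043},
    {"dx":0.121,"dy":-0.043},
    {"dx":0.121,"dy":-0.043},
    {"dx":0.121,"dy":-0.043},
    {"dx":0.121,"dy":-0.043}
  ],
  "fingers": 50
}}

```text
schema error: expected keys dx, dy, dz, wx, wy, wz
```

Call:
{"method": "play_rows", "body": {
  "increments": [
    {"wz":0.114},
    {"wz":0.114},
    {"wz":0.114},
    {"wz":0.114},
    {"dz":0},
    {"dz":0}
  ]
}}

```text
schema error: expected keys dx, dy, dz, wx, wy, wz
```

```bash
cat >> h.py <<'E'
def go(x,y,z=None,yaw=None):
    "units along tool axes to reach a target with the tool now (tool down)"
    s=sense();p=s['eef_pos'];w=s['ee_rot'];R=Ro.from_euler('xyz',w).as_matrix()
    d=R.T@(np.array([x,y,p[2] if z is None else z])-p)
    print('t',round(float(s['time_s']),1),'pos',p.round(4),'rpy',w.round(3),'q',s['q'].round(2),'F',s['wrist_force'].round(1),'w',round(float(s['gripper_width']),3),'g',round(float(s['grip_force']),1))
    print('shift units (tool)',(d/.3).round(4),'turn wz units' ,None if yaw is None else round(-np.degrees((yaw-w[2]+np.pi)%(2*np.pi)-np.pi)/60,3))
def orange(img,n,z,c,lo=600):
    hsv=cv2.cvtColor(img,cv2.COLOR_BGR2HSV);m=cv2.inRange(hsv,(8,130,40),(19,215,255))
    m=cv2.morphologyEx(m,cv2.MORPH_CLOSE,np.ones((5,5)))
    k,l,st,ce=cv2.connectedComponentsWithStats(m);o=[]
    for j in range(1,k):
        if st[j,4]<lo: continue
        v,u=np.where(l==j);P=pts(n,np.c_[u,v],z,c);a=P.mean(0)
        w,V=np.linalg.eigh(np.cov((P-a).T));d=V[:,1]*np.sign(V[0,1]);r=cv2.minAreaRect(P.astype(np.float32)*1000)
        print('px',ce[j].round(),st[j,4],'mean',a.round(4),'yaw',np.arctan2(d[1],d[0]).round(3),'rect',np.round(r[0]),np.round(r[1]))
E
python3 - <<'E'
from h import *
go(.435,-.327,.2,-.199)
c=camera_info("wrist");i=capture("wrist")[:,:,::-1];cv2.imwrite("pics/w1.png",i)
print(c['fx'],c['extrinsics'].round(3))
orange(i,'wrist',.02,c)
for P in((.435,-.327,.04),(.558,-.285,.04)):print(proj('wrist',P,c))
E
```

```text
t 0.1 pos [ 0.1518 -0.5282  0.2302] rpy [-3.14 -0.    0.28] q [-1.39  0.09  1.37 -0.    1.68 -0.1 ] F [ 0.4 -0.1 -0.3] w 1.001 g 0.0
shift units (tool) [ 1.0924 -0.3835  0.1018] turn wz units 0.457
297.3186396354542 [[ 0.276 -0.918 -0.286  0.225]
 [-0.961 -0.265 -0.08  -0.508]
 [-0.002  0.297 -0.955  0.373]
 [ 0.     0.     0.     1.   ]]
px [146. 133.] 1907 mean [ 0.1511 -0.3861] yaw 1.565 rect [ 144. -364.] [201.  45.]
px [501. 337.] 1616 mean [-0.0845 -1.2263] yaw 0.946 rect [ -160. -1302.] [551.  97.]
(np.float64(161.48608299523733), np.float64(-85.86625279031864))
(np.float64(166.53877336309358), np.float64(-147.14389867637215))
```

View pics/w1.png

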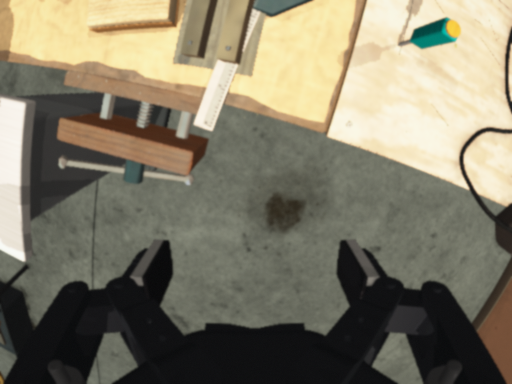

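The calls were refused because every row needs all six keys, so the wrist picture only shows the bench edge and a vise. I'll resend with full rows.

Call:
{"method": "play_rows", "body": {
  "increments": [
    {"dx":0.121,"dy":-0.043,"dz":0,"wx":0,"wy":0,"wz":0},
    {"dx":0.121,"dy":-0.043,"dz":0,"wx":0,"wy":0,"wz":0},
    {"dx":0.121,"dy":-0.043,"dz":0,"wx":0,"wy":0,"wz":0},
    {"dx":0.121,"dy":-0.043,"dz":0,"wx":0,"wy":0,"wz":0},
    {"dx":0.121,"dy":-0.043,"dz":0,"wx":0,"wy":0,"wz":0},
    {"dx":0.121,"dy":-0.043,"dz":0,"wx":0,"wy":0,"wz":0},
    {"dx":0.121,"dy":-0.043,"dz":0,"wx":0,"wy":0,"wz":0},
    {"dx":0.121,"dy":-0.043,"dz":0,"wx":0,"wy":0,"wz":0},
    {"dx":0.121,"dy":-0.043,"dz":0,"wx":0,"wy":0,"wz":0}
  ],
  "fingers": 50
}}

```text
time_s: 0.9
eef_pos: [0.435, -0.3253, 0.231]
ee_rot: [-3.141, 0.0, 0.28]
wrist_force: [0.1, -0.9, 0.9]
gripper_width: 0.588
grip_force: 0.0
```

Call:
{"method": "play_rows", "body": {
  "increments": [
    {"dx":0,"dy":0,"dz":0,"wx":0,"wy":0,"wz":0.114},
    {"dx":0,"dy":0,"dz":0,"wx":0,"wy":0,"wz":0.114},
    {"dx":0,"dy":0,"dz":0,"wx":0,"wy":0,"wz":0.114},
    {"dx":0,"dy":0,"dz":0,"wx":0,"wy":0,"wz":0.114},
    {"dx":0,"dy":0,"dz":0,"wx":0,"wy":0,"wz":0},
    {"dx":0,"dy":0,"dz":0,"wx":0,"wy":0,"wz":0}
  ]
}}

```text
time_s: 1.4
eef_pos: [0.4337, -0.3267, 0.2309]
ee_rot: [-3.141, 0.001, -0.195]
wrist_force: [0.1, -0.5, 0.5]
gripper_width: 0.587
grip_force: 0.0
```

Run:
```python
from h import *
go(.435,-.327,.2,-.199)
c=camera_info("wrist");i=capture("wrist")[:,:,::-1];cv2.imwrite("pics/w2.png",i)
orange(i,'wrist',.02,c)
for P in((.435,-.327,.04),(.558,-.285,.04)):print(proj('wrist',P,c))
```

```text
t 1.4 pos [ 0.4337 -0.3267  0.2309] rpy [-3.141e+00  1.000e-03 -1.950e-01] q [-0.75  0.07  1.39 -0.    1.68  1.02] F [ 0.1 -0.5  0.5] w 0.587 g 0.0
shift units (tool) [0.0044 0.0002 0.1032] turn wz units 0.004
px [35. 10.] 731 mean [ 0.7263 -0.062 ] yaw 1.091 rect [723. -57.] [102.  41.]
px [460.  37.] 4913 mean [ 0.5619 -0.6443] yaw -1.241 rect [ 565. -646.] [164. 121.]
px [199.  66.] 3629 mean [ 0.5617 -0.2852] yaw 0.028 rect [ 565. -285.] [139.  41.]
px [105. 153.] 602 mean [ 0.4849 -0.1346] yaw -0.087 rect [ 480. -134.] [  7. 238.]
px [ 27. 163.] 5988 mean [0.5064 0.0143] yaw -0.13 rect [503.   7.] [175. 220.]
px [253. 157.] 3524 mean [ 0.4392 -0.3261] yaw -0.201 rect [ 434. -325.] [ 41. 140.]
px [166. 237.] 2178 mean [ 0.3538 -0.1871] yaw -0.812 rect [ 357. -180.] [ 70. 157.]
px [262. 229.] 693 mean [ 0.3437 -0.3186] yaw -1.359 rect [ 343. -316.] [ 12. 114.]
px [276. 316.] 1163 mean [ 0.1898 -0.3121] yaw 1.538 rect [ 191. -309.] [117.  43.]
px [ 14. 360.] 858 mean [0.0444 0.4121] yaw -0.928 rect [ 47. 412.] [ 95. 433.]
(np.float64(254.49158178252213), np.float64(164.31820164284562))
(np.float64(195.98723115651094), np.float64(66.71815106380413))
```

View pics/w2.png

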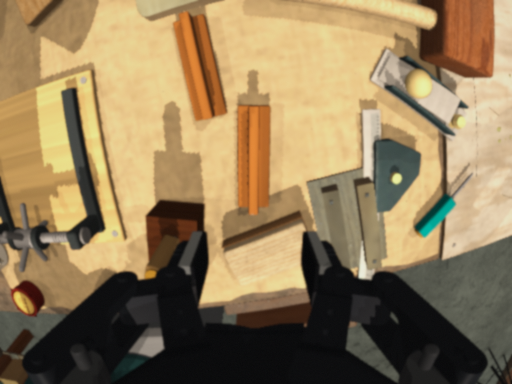

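The wrist view shows slat C at (254,158) under the gripper with its rib centred, slat B at (198,66), the rest at (175,230), and the right jaw and turnbuckle at left. I'll grasp C.

Call:
{"method": "play_rows", "body": {
  "increments": [
    {"dx":0.006,"dy":0,"dz":0.12,"wx":0,"wy":0,"wz":0},
    {"dx":0,"dy":0,"dz":0.12,"wx":0,"wy":0,"wz":0},
    {"dx":0,"dy":0,"dz":0.12,"wx":0,"wy":0,"wz":0},
    {"dx":0,"dy":0,"dz":0.12,"wx":0,"wy":0,"wz":0},
    {"dx":0,"dy":0,"dz":0.12,"wx":0,"wy":0,"wz":0},
    {"dx":0,"dy":0,"dz":0.06,"wx":0,"wy":0,"wz":0},
    {"dx":0,"dy":0,"dz":0.05,"wx":0,"wy":0,"wz":0},
    {"dx":0,"dy":0,"dz":0,"wx":0,"wy":0,"wz":0},
    {"dx":0,"dy":0,"dz":0,"wx":0,"wy":0,"wz":0}
  ],
  "fingers": 36
}}

```text
time_s: 2.2
eef_pos: [0.4352, -0.327, 0.018]
ee_rot: [-3.141, 0.001, -0.197]
wrist_force: [-0.0, -0.6, 1.1]
gripper_width: 0.423
grip_force: 0.0
```

Call:
{"method": "play_rows", "body": {
  "increments": [
    {"dx":0,"dy":0,"dz":0.01,"wx":0,"wy":0,"wz":0},
    {"dx":0,"dy":0,"dz":0,"wx":0,"wy":0,"wz":0},
    {"dx":0,"dy":0,"dz":0,"wx":0,"wy":0,"wz":0},
    {"dx":0,"dy":0,"dz":0,"wx":0,"wy":0,"wz":0},
    {"dx":0,"dy":0,"dz":0,"wx":0,"wy":0,"wz":0},
    {"dx":0,"dy":0,"dz":0,"wx":0,"wy":0,"wz":0}
  ],
  "fingers": 0,
  "grip_force": 50
}}

```text
time_s: 2.7
eef_pos: [0.4361, -0.3278, 0.0165]
ee_rot: [3.14, -0.002, -0.198]
wrist_force: [-0.6, -0.6, 4.6]
gripper_width: 0.123
grip_force: 51.7
```

Call:
{"method": "play_rows", "body": {
  "increments": [
    {"dx":0,"dy":0,"dz":-0.06,"wx":0,"wy":0,"wz":0},
    {"dx":0,"dy":0,"dz":-0.11,"wx":0,"wy":0,"wz":0},
    {"dx":0,"dy":0,"dz":-0.11,"wx":0,"wy":0,"wz":0},
    {"dx":0,"dy":0,"dz":-0.11,"wx":0,"wy":0,"wz":0},
    {"dx":0,"dy":0,"dz":-0.11,"wx":0,"wy":0,"wz":0},
    {"dx":0,"dy":0,"dz":-0.11,"wx":0,"wy":0,"wz":0},
    {"dx":0,"dy":0,"dz":-0.11,"wx":0,"wy":0,"wz":0},
    {"dx":0,"dy":0,"dz":0,"wx":0,"wy":0,"wz":0}
  ]
}}

```text
time_s: 3.37
eef_pos: [0.4378, -0.3291, 0.2398]
ee_rot: [3.134, -0.012, -0.197]
wrist_force: [0.1, -1.0, 0.3]
gripper_width: 0.129
grip_force: 51.0
```

Call:
{"method": "play_rows", "body": {
  "increments": [
    {"dx":0.011,"dy":-0.11,"dz":0,"wx":0,"wy":0,"wz":0},
    {"dx":0.011,"dy":-0.11,"dz":0,"wx":0,"wy":0,"wz":0},
    {"dx":0.011,"dy":-0.11,"dz":0,"wx":0,"wy":0,"wz":0},
    {"dx":0.011,"dy":-0.11,"dz":0,"wx":0,"wy":0,"wz":0},
    {"dx":0.011,"dy":-0.11,"dz":0,"wx":0,"wy":0,"wz":0},
    {"dx":0.011,"dy":-0.11,"dz":0,"wx":0,"wy":0,"wz":0},
    {"dx":0.011,"dy":-0.11,"dz":0,"wx":0,"wy":0,"wz":0},
    {"dx":0.011,"dy":-0.11,"dz":0,"wx":0,"wy":0,"wz":0},
    {"dx":0.011,"dy":-0.11,"dz":0,"wx":0,"wy":0,"wz":0}
  ]
}}

```text
time_s: 4.12
eef_pos: [0.5228, -0.0401, 0.2303]
ee_rot: [3.141, 0.001, -0.198]
wrist_force: [-0.6, -0.6, -0.6]
gripper_width: 0.131
grip_force: 51.0
```

Call:
{"method": "play_rows", "body": {
  "increments": [
    {"dx":0,"dy":0,"dz":0,"wx":0,"wy":0,"wz":-0.112},
    {"dx":0,"dy":0,"dz":0,"wx":0,"wy":0,"wz":0},
    {"dx":0,"dy":0,"dz":0,"wx":0,"wy":0,"wz":0}
  ]
}}

```text
time_s: 4.37
eef_pos: [0.5227, -0.0416, 0.2304]
ee_rot: [3.141, 0.002, -0.082]
wrist_force: [0.1, -0.6, -1.1]
gripper_width: 0.13
grip_force: 51.0
```

Run:
```python
from h import *
go(.525,-.045,.2,-.08)
import pickle
c=camera_info("wrist");i=capture("wrist")[:,:,::-1];cv2.imwrite("pics/w3.png",i);pickle.dump(c,open("w3.pkl","wb"))
for P in((.528,0,.026),(.59,.1,.026),(.58,-.1,.026)):print(proj('wrist',P,c))
```

```text
t 4.4 pos [ 0.5227 -0.0416  0.2304] rpy [ 3.141e+00  2.000e-03 -8.200e-02] q [-0.19  0.03  1.43 -0.    1.68  1.47] F [ 0.1 -0.6 -1.1] w 0.13 g 51.0
shift units (tool) [0.0088 0.0106 0.1013] turn wz units -0.002
(np.float64(219.26058036276908), np.float64(161.32675893298668))
(np.float64(134.408455162841), np.float64(120.09971459356413))
(np.float64(300.2511053379829), np.float64(111.31389323395337))
```

View pics/w3.png

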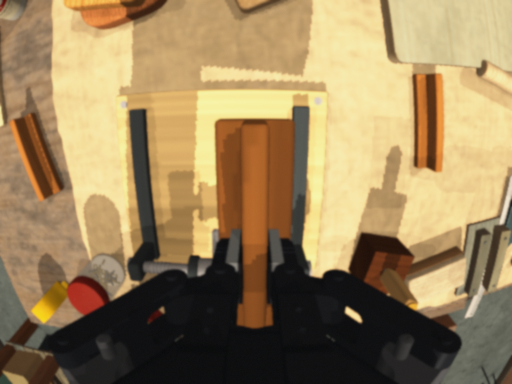

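The held slat C is at (255,190) over the bed. The left jaw's inner edge runs from (145,110) to (156,245), the right jaw's far inner corner is at (295,107), and the bed's far corners are at (120,97) and (326,92).

Run:
```python
from h import *
import pickle
c=pickle.load(open("w3.pkl","rb"));i=cv2.imread("pics/w3.png");g=cv2.cvtColor(i,cv2.COLOR_BGR2GRAY)
hsv=cv2.cvtColor(i,cv2.COLOR_BGR2HSV)
for v in(115,130,150,170,190,210,225): print(v,g[v,126:166:2],g[v,284:320:2])
for n,(u0,u1,v0,v1) in {'L':(126,168,104,235),'R':(284,316,100,235)}.items():
    s=hsv[v0:v1,u0:u1];m=((s[:,:,2]<105)&((s[:,:,1]<90)|(s[:,:,0]>22))).astype(np.uint8)
    k,l,st,_=cv2.connectedComponentsWithStats(m);j=1+st[1:,4].argmax()
    v,u=np.where(l==j);P=pts('wrist',np.c_[u+u0,v+v0],.026,c)
    r=cv2.minAreaRect(P.astype(np.float32)*1000);a=P.mean(0);w,V=np.linalg.eigh(np.cov((P-a).T));d=V[:,1]*np.sign(V[0,1])
    print(n,st[j],a.round(4),np.arctan2(d[1],d[0]).round(3),np.round(r[0],1),np.round(r[1],1),'far',P[P[:,0]>P[:,0].max()-.003].mean(0).round(4))
print('edges',pts('wrist',[(145,110),(156,245),(295,107)],.026,c).round(4),'bed',pts('wrist',[(120,97),(326,92)],.012,c).round(4))
```

```text
115 [204 157  71  58  55  57  56  56  47  34 104 164 169 168 175 186 186 186
 185 185] [228 225 211 206 119  75  88  87  87  89  88  86  99 202 222 223 226 229]
130 [202 177 107  58  56  56  57  55  54  36  68 150 162 162 164 173 181 180
 180 180] [ 91  92  91  90  83  77  87  88  88  88  87  88 127 212 222 224 229 229]
150 [202 187 170  84  55  57  56  56  56  49  35 100 161 166 166 169 182 185
 185 185] [ 89  90  90  88  80  82  87  89  88  87  87  91 167 225 227 231 233 233]
170 [213 177 176 156  77  57  58  56  56  57  46  38 115 156 158 157 166 175
 175 176] [ 90  89  89  86  78  82  89  89  88  87  89 116 204 221 223 226 228 229]
190 [228 197 182 182 166  83  58  57  55  56  56  46  40 133 164 164 165 177
 183 183] [ 89  88  89  85  78  86  91  89  88  89  90 126 165 205 229 233 233 234]
210 [213 185 155 155 155 150  95  59  57  56  56  56  47  34  99 138 140 141
 152 157] [ 88  88  86  79  66  60  59  58  56  59  85 141 152 199 222 224 224 224]
225 [229 213 180 153 152 152 147  98  61  57  53  52  48  43  36  98 113 110
 110 123] [ 88  87  84  77  69  59  57  57  58  67 170 219 222 227 229 229 229 224]
L [   4    6   26  125 1825] [0.524  0.1016] -0.085 [519.9 101.9] [ 20.8 165.4] far [0.6012 0.0965]
R [   7    7   17  128 1581] [ 0.5107 -0.0955] -0.073 [504.5 -95. ] [ 16.8 161.7] far [ 0.584  -0.0996]
edges [[ 0.6003  0.0843]
 [ 0.4207  0.102 ]
 [ 0.5854 -0.0941]] bed [[ 0.6224  0.1224]
 [ 0.6015 -0.1355]]
```

Call:
{"method": "play_rows", "body": {
  "increments": [
    {"dx":0.005,"dy":0.003,"dz":0.12,"wx":0,"wy":0,"wz":0},
    {"dx":0,"dy":0,"dz":0.12,"wx":0,"wy":0,"wz":0},
    {"dx":0,"dy":0,"dz":0.12,"wx":0,"wy":0,"wz":0},
    {"dx":0,"dy":0,"dz":0.12,"wx":0,"wy":0,"wz":0},
    {"dx":0,"dy":0,"dz":0.08,"wx":0,"wy":0,"wz":0},
    {"dx":0,"dy":0,"dz":0.06,"wx":0,"wy":0,"wz":0},
    {"dx":0,"dy":0,"dz":0.04,"wx":0,"wy":0,"wz":0},
    {"dx":0,"dy":0,"dz":0.006,"wx":0,"wy":0,"wz":0},
    {"dx":0,"dy":0,"dz":0,"wx":0,"wy":0,"wz":0},
    {"dx":0,"dy":0,"dz":0,"wx":0,"wy":0,"wz":0}
  ]
}}

```text
time_s: 5.25
eef_pos: [0.5253, -0.0435, 0.0326]
ee_rot: [3.141, -0.002, -0.082]
wrist_force: [0.7, 0.6, -0.6]
gripper_width: 0.131
grip_force: 51.0
```

Call:
{"method": "play_rows", "body": {
  "increments": [
    {"dx":0,"dy":0,"dz":0.009,"wx":0,"wy":0,"wz":0},
    {"dx":0,"dy":0,"dz":0,"wx":0,"wy":0,"wz":0}
  ]
}}

```text
time_s: 5.42
eef_pos: [0.5251, -0.0431, 0.0296]
ee_rot: [3.141, -0.002, -0.081]
wrist_force: [0.8, 0.2, -1.2]
gripper_width: 0.126
grip_force: 51.0
```

Call:
{"method": "play_rows", "body": {
  "increments": [
    {"dx":0,"dy":0,"dz":0,"wx":0,"wy":0,"wz":0},
    {"dx":0,"dy":0,"dz":0,"wx":0,"wy":0,"wz":0},
    {"dx":0,"dy":0,"dz":0,"wx":0,"wy":0,"wz":0},
    {"dx":0,"dy":0,"dz":-0.07,"wx":0,"wy":0,"wz":0},
    {"dx":0,"dy":0,"dz":-0.12,"wx":0,"wy":0,"wz":0},
    {"dx":0,"dy":0,"dz":-0.12,"wx":0,"wy":0,"wz":0},
    {"dx":0,"dy":0,"dz":-0.12,"wx":0,"wy":0,"wz":0},
    {"dx":0,"dy":0,"dz":-0.12,"wx":0,"wy":0,"wz":0},
    {"dx":0,"dy":0,"dz":-0.12,"wx":0,"wy":0,"wz":0}
  ],
  "fingers": 32
}}

```text
time_s: 6.17
eef_pos: [0.5242, -0.0427, 0.2319]
ee_rot: [3.141, -0.001, -0.08]
wrist_force: [1.8, 0.0, -0.3]
gripper_width: 0.376
grip_force: 0.0
```

Call:
{"method": "play_rows", "body": {
  "increments": [
    {"dx":0.026,"dy":0.113,"dz":0,"wx":0,"wy":0,"wz":0},
    {"dx":0.026,"dy":0.113,"dz":0,"wx":0,"wy":0,"wz":0},
    {"dx":0.026,"dy":0.113,"dz":0,"wx":0,"wy":0,"wz":0},
    {"dx":0.026,"dy":0.113,"dz":0,"wx":0,"wy":0,"wz":0},
    {"dx":0.026,"dy":0.113,"dz":0,"wx":0,"wy":0,"wz":0},
    {"dx":0.026,"dy":0.113,"dz":0,"wx":0,"wy":0,"wz":0},
    {"dx":0.026,"dy":0.113,"dz":0,"wx":0,"wy":0,"wz":0},
    {"dx":0,"dy":0,"dz":0,"wx":0,"wy":0,"wz":-0.107},
    {"dx":0,"dy":0,"dz":0,"wx":0,"wy":0,"wz":0},
    {"dx":0,"dy":0,"dz":0,"wx":0,"wy":0,"wz":0}
  ]
}}

```text
time_s: 7.0
eef_pos: [0.5597, -0.2837, 0.2296]
ee_rot: [-3.141, 0.0, 0.029]
wrist_force: [-0.1, -0.3, -0.1]
gripper_width: 0.37
grip_force: 0.0
```

Run:
```python
from h import *
c=camera_info("wrist");i=capture("wrist")[:,:,::-1].copy();cv2.imwrite("pics/w4.png",i)
go(.56,-.285,.0175,.03)
print(proj('wrist',(.56,-.285,.04),c))
orange(i,'wrist',.02,c,1500)
```

```text
t 7.0 pos [ 0.5599 -0.2831  0.2299] rpy [-3.141 -0.     0.03 ] q [-0.56  0.26  1.17  0.    1.71  0.98] F [-0.3 -0.3  0. ] w 0.376 g 0.0
shift units (tool) [2.000e-04 6.500e-03 7.082e-01] turn wz units -0.0
(np.float64(255.5383060449646), np.float64(165.57062169022956))
px [17. 27.] 2043 mean [0.7674 0.0762] yaw 0.521 rect [776.  75.] [111.  88.]
px [92. 21.] 2426 mean [ 0.7465 -0.0674] yaw 1.176 rect [758. -66.] [95. 81.]
px [254. 158.] 3529 mean [ 0.5643 -0.2834] yaw 0.021 rect [ 559. -284.] [139.  40.]
px [486. 170.] 3817 mean [ 0.565  -0.6426] yaw 0.853 rect [ 564. -648.] [162. 130.]
px [ 72. 194.] 13838 mean [ 0.5066 -0.0159] yaw 0.284 rect [494.  -4.] [261. 244.]
px [ 17. 342.] 1557 mean [0.1059 0.289 ] yaw -0.632 rect [ 54. 310.] [128. 631.]
```

Call:
{"method": "play_rows", "body": {
  "increments": [
    {"dx":0,"dy":0.003,"dz":0.12,"wx":0,"wy":0,"wz":0},
    {"dx":0,"dy":0,"dz":0.12,"wx":0,"wy":0,"wz":0},
    {"dx":0,"dy":0,"dz":0.12,"wx":0,"wy":0,"wz":0},
    {"dx":0,"dy":0,"dz":0.12,"wx":0,"wy":0,"wz":0},
    {"dx":0,"dy":0,"dz":0.12,"wx":0,"wy":0,"wz":0},
    {"dx":0,"dy":0,"dz":0.06,"wx":0,"wy":0,"wz":0},
    {"dx":0,"dy":0,"dz":0.048,"wx":0,"wy":0,"wz":0},
    {"dx":0,"dy":0,"dz":0,"wx":0,"wy":0,"wz":0},
    {"dx":0,"dy":0,"dz":0,"wx":0,"wy":0,"wz":0}
  ]
}}

```text
time_s: 7.8
eef_pos: [0.5601, -0.2832, 0.0176]
ee_rot: [-3.141, 0.0, 0.032]
wrist_force: [0.1, 0.0, 0.2]
gripper_width: 0.375
grip_force: 0.0
```

Call:
{"method": "play_rows", "body": {
  "increments": [
    {"dx":0,"dy":0,"dz":0,"wx":0,"wy":0,"wz":0},
    {"dx":0,"dy":0,"dz":0,"wx":0,"wy":0,"wz":0},
    {"dx":0,"dy":0,"dz":0,"wx":0,"wy":0,"wz":0},
    {"dx":0,"dy":0,"dz":0,"wx":0,"wy":0,"wz":0},
    {"dx":0,"dy":0,"dz":0,"wx":0,"wy":0,"wz":0},
    {"dx":0,"dy":0,"dz":0,"wx":0,"wy":0,"wz":0}
  ],
  "fingers": 0
}}

```text
time_s: 8.3
eef_pos: [0.5606, -0.2846, 0.0187]
ee_rot: [3.141, -0.002, 0.032]
wrist_force: [0.4, 3.3, 5.1]
gripper_width: 0.126
grip_force: 50.8
```

Call:
{"method": "play_rows", "body": {
  "increments": [
    {"dx":0,"dy":0,"dz":-0.06,"wx":0,"wy":0,"wz":0},
    {"dx":0,"dy":0,"dz":-0.11,"wx":0,"wy":0,"wz":0},
    {"dx":0,"dy":0,"dz":-0.11,"wx":0,"wy":0,"wz":0},
    {"dx":0,"dy":0,"dz":-0.11,"wx":0,"wy":0,"wz":0},
    {"dx":0,"dy":0,"dz":-0.11,"wx":0,"wy":0,"wz":0},
    {"dx":0,"dy":0,"dz":-0.11,"wx":0,"wy":0,"wz":0},
    {"dx":0,"dy":0,"dz":-0.09,"wx":0,"wy":0,"wz":0},
    {"dx":0,"dy":0,"dz":0,"wx":0,"wy":0,"wz":0.109}
  ]
}}

```text
time_s: 8.97
eef_pos: [0.5619, -0.2864, 0.2353]
ee_rot: [3.135, -0.011, -0.085]
wrist_force: [1.5, -0.4, 0.3]
gripper_width: 0.126
grip_force: 49.8
```

Run:
```python
from h import *
go(.528,.0025,.0285,-.084)
```

```text
t 9.0 pos [ 0.5619 -0.2864  0.2353] rpy [ 3.135 -0.011 -0.085] q [-0.56  0.26  1.17 -0.    1.7   1.09] F [ 1.5 -0.4  0.3] w 0.126 g 49.8
shift units (tool) [-0.2019 -0.9543  0.6811] turn wz units -0.001
```

Call:
{"method": "play_rows", "body": {
  "increments": [
    {"dx":-0.025,"dy":-0.119,"dz":0,"wx":0,"wy":0,"wz":0},
    {"dx":-0.025,"dy":-0.119,"dz":0,"wx":0,"wy":0,"wz":0},
    {"dx":-0.025,"dy":-0.119,"dz":0,"wx":0,"wy":0,"wz":0},
    {"dx":-0.025,"dy":-0.119,"dz":0,"wx":0,"wy":0,"wz":0},
    {"dx":-0.025,"dy":-0.119,"dz":0,"wx":0,"wy":0,"wz":0},
    {"dx":-0.025,"dy":-0.119,"dz":0,"wx":0,"wy":0,"wz":0},
    {"dx":-0.025,"dy":-0.119,"dz":0,"wx":0,"wy":0,"wz":0},
    {"dx":-0.025,"dy":-0.119,"dz":0,"wx":0,"wy":0,"wz":0},
    {"dx":0,"dy":0,"dz":0,"wx":0,"wy":0,"wz":0},
    {"dx":0,"dy":0,"dz":0,"wx":0,"wy":0,"wz":0}
  ]
}}

```text
time_s: 9.8
eef_pos: [0.523, 0.0064, 0.2268]
ee_rot: [3.141, 0.001, -0.079]
wrist_force: [0.3, -0.7, -0.7]
gripper_width: 0.131
grip_force: 49.8
```

Run:
```python
from h import *
go(.528,.0025,.031,-.084)
```

```text
t 9.8 pos [0.523  0.0064 0.2268] rpy [ 3.141e+00  1.000e-03 -7.900e-02] q [-0.1   0.03  1.44 -0.    1.67  1.55] F [ 0.3 -0.7 -0.7] w 0.131 g 49.8
shift units (tool) [0.0181 0.0111 0.6526] turn wz units 0.005
```

Call:
{"method": "play_rows", "body": {
  "increments": [
    {"dx":0.018,"dy":0.011,"dz":0.1,"wx":0,"wy":0,"wz":0},
    {"dx":0,"dy":0,"dz":0.12,"wx":0,"wy":0,"wz":0},
    {"dx":0,"dy":0,"dz":0.12,"wx":0,"wy":0,"wz":0},
    {"dx":0,"dy":0,"dz":0.12,"wx":0,"wy":0,"wz":0},
    {"dx":0,"dy":0,"dz":0.08,"wx":0,"wy":0,"wz":0},
    {"dx":0,"dy":0,"dz":0.06,"wx":0,"wy":0,"wz":0},
    {"dx":0,"dy":0,"dz":0.04,"wx":0,"wy":0,"wz":0},
    {"dx":0,"dy":0,"dz":0.01,"wx":0,"wy":0,"wz":0},
    {"dx":0,"dy":0,"dz":0,"wx":0,"wy":0,"wz":0},
    {"dx":0,"dy":0,"dz":0,"wx":0,"wy":0,"wz":0}
  ]
}}

```text
time_s: 10.63
eef_pos: [0.5296, 0.0005, 0.0333]
ee_rot: [3.141, -0.002, -0.083]
wrist_force: [-0.2, 0.1, -0.7]
gripper_width: 0.129
grip_force: 50.3
```

Call:
{"method": "play_rows", "body": {
  "increments": [
    {"dx":0,"dy":0,"dz":0.008,"wx":0,"wy":0,"wz":0},
    {"dx":0,"dy":0,"dz":0,"wx":0,"wy":0,"wz":0}
  ]
}}

```text
time_s: 10.8
eef_pos: [0.5294, 0.001, 0.0308]
ee_rot: [3.141, -0.002, -0.083]
wrist_force: [-0.7, 0.0, -1.0]
gripper_width: 0.127
grip_force: 50.3
```

Call:
{"method": "play_rows", "body": {
  "increments": [
    {"dx":0,"dy":0,"dz":0,"wx":0,"wy":0,"wz":0},
    {"dx":0,"dy":0,"dz":0,"wx":0,"wy":0,"wz":0},
    {"dx":0,"dy":0,"dz":0,"wx":0,"wy":0,"wz":0},
    {"dx":0,"dy":0,"dz":-0.07,"wx":0,"wy":0,"wz":0},
    {"dx":0,"dy":0,"dz":-0.12,"wx":0,"wy":0,"wz":0},
    {"dx":0,"dy":0,"dz":-0.12,"wx":0,"wy":0,"wz":0},
    {"dx":0,"dy":0,"dz":-0.12,"wx":0,"wy":0,"wz":0},
    {"dx":0,"dy":0,"dz":-0.12,"wx":0,"wy":0,"wz":0},
    {"dx":0,"dy":0,"dz":-0.12,"wx":0,"wy":0,"wz":0}
  ],
  "fingers": 32
}}

```text
time_s: 11.55
eef_pos: [0.5285, 0.0013, 0.2332]
ee_rot: [3.141, -0.001, -0.082]
wrist_force: [0.6, 0.5, -1.1]
gripper_width: 0.375
grip_force: 0.0
```

Call:
{"method": "play_rows", "body": {
  "increments": [
    {"dx":0.002,"dy":-0.118,"dz":0,"wx":0,"wy":0,"wz":0},
    {"dx":0.002,"dy":-0.118,"dz":0,"wx":0,"wy":0,"wz":0},
    {"dx":0.002,"dy":-0.118,"dz":0,"wx":0,"wy":0,"wz":0},
    {"dx":0.002,"dy":-0.118,"dz":0,"wx":0,"wy":0,"wz":0},
    {"dx":0.002,"dy":-0.118,"dz":0,"wx":0,"wy":0,"wz":0},
    {"dx":0.002,"dy":-0.118,"dz":0,"wx":0,"wy":0,"wz":0},
    {"dx":0.002,"dy":-0.118,"dz":0,"wx":0,"wy":0,"wz":0},
    {"dx":0.002,"dy":-0.118,"dz":0,"wx":0,"wy":0,"wz":0}
  ]
}}

```text
time_s: 12.22
eef_pos: [0.5567, 0.2849, 0.2313]
ee_rot: [-3.141, -0.001, -0.082]
wrist_force: [-0.4, 0.2, -0.5]
gripper_width: 0.372
grip_force: 0.0
```

Call:
{"method": "play_rows", "body": {
  "increments": [
    {"dx":0,"dy":0,"dz":0,"wx":0,"wy":0,"wz":-0.111},
    {"dx":0,"dy":0,"dz":0,"wx":0,"wy":0,"wz":-0.111},
    {"dx":0,"dy":0,"dz":0,"wx":0,"wy":0,"wz":-0.111},
    {"dx":0,"dy":0,"dz":0,"wx":0,"wy":0,"wz":0},
    {"dx":0,"dy":0,"dz":0,"wx":0,"wy":0,"wz":0}
  ]
}}

```text
time_s: 12.63
eef_pos: [0.5568, 0.2832, 0.2311]
ee_rot: [3.141, -0.0, 0.264]
wrist_force: [-0.1, -0.3, 0.7]
gripper_width: 0.374
grip_force: 0.0
```

Run:
```python
from h import *
c=camera_info("wrist");i=capture("wrist")[:,:,::-1].copy();cv2.imwrite("pics/w5.png",i)
go(.558,.2825,.0175,.265)
print(proj('wrist',(.558,.2825,.04),c))
orange(i,'wrist',.02,c,1500)
```

```text
t 12.7 pos [0.5568 0.283  0.2311] rpy [ 3.142 -0.     0.263] q [ 0.38  0.25  1.18 -0.    1.71  1.69] F [-1.   0.3 -0. ] w 0.377 g 0.0
shift units (tool) [0.0031 0.0027 0.7121] turn wz units -0.001
(np.float64(255.04890824109108), np.float64(164.6867079028989))
px [427.  39.] 6786 mean [0.7824 0.1073] yaw -0.912 rect [783.  96.] [121. 177.]
px [497.  97.] 1779 mean [ 0.759  -0.0419] yaw 0.355 rect [759. -43.] [98. 70.]
px [251. 152.] 3465 mean [0.5671 0.29  ] yaw 0.245 rect [562. 288.] [137.  40.]
px [408. 224.] 10830 mean [0.5285 0.0401] yaw 1.515 rect [512.  32.] [240. 214.]
px [ 23. 330.] 2433 mean [0.0488 0.6983] yaw -0.405 rect [-31. 741.] [145. 670.]
```

Call:
{"method": "play_rows", "body": {
  "increments": [
    {"dx":0.024,"dy":-0.012,"dz":0.12,"wx":0,"wy":0,"wz":0.01},
    {"dx":0,"dy":0,"dz":0.12,"wx":0,"wy":0,"wz":0},
    {"dx":0,"dy":0,"dz":0.12,"wx":0,"wy":0,"wz":0},
    {"dx":0,"dy":0,"dz":0.12,"wx":0,"wy":0,"wz":0},
    {"dx":0,"dy":0,"dz":0.12,"wx":0,"wy":0,"wz":0},
    {"dx":0,"dy":0,"dz":0.06,"wx":0,"wy":0,"wz":0},
    {"dx":0,"dy":0,"dz":0.05,"wx":0,"wy":0,"wz":0},
    {"dx":0,"dy":0,"dz":0,"wx":0,"wy":0,"wz":0},
    {"dx":0,"dy":0,"dz":0,"wx":0,"wy":0,"wz":0}
  ]
}}

```text
time_s: 13.43
eef_pos: [0.5623, 0.2879, 0.0172]
ee_rot: [3.141, 0.002, 0.254]
wrist_force: [0.6, 0.4, 1.3]
gripper_width: 0.375
grip_force: 0.0
```

Call:
{"method": "play_rows", "body": {
  "increments": [
    {"dx":0,"dy":0,"dz":0,"wx":0,"wy":0,"wz":0},
    {"dx":0,"dy":0,"dz":0,"wx":0,"wy":0,"wz":0},
    {"dx":0,"dy":0,"dz":0,"wx":0,"wy":0,"wz":0},
    {"dx":0,"dy":0,"dz":0,"wx":0,"wy":0,"wz":0},
    {"dx":0,"dy":0,"dz":0,"wx":0,"wy":0,"wz":0},
    {"dx":0,"dy":0,"dz":0,"wx":0,"wy":0,"wz":0}
  ],
  "fingers": 0
}}

```text
time_s: 13.93
eef_pos: [0.5643, 0.2891, 0.0203]
ee_rot: [-3.141, -0.004, 0.256]
wrist_force: [-1.1, 0.7, 5.9]
gripper_width: 0.125
grip_force: 53.4
```

Call:
{"method": "play_rows", "body": {
  "increments": [
    {"dx":0,"dy":0,"dz":-0.06,"wx":0,"wy":0,"wz":0},
    {"dx":0,"dy":0,"dz":-0.11,"wx":0,"wy":0,"wz":0},
    {"dx":0,"dy":0,"dz":-0.11,"wx":0,"wy":0,"wz":0},
    {"dx":0,"dy":0,"dz":-0.11,"wx":0,"wy":0,"wz":0},
    {"dx":0,"dy":0,"dz":-0.11,"wx":0,"wy":0,"wz":0},
    {"dx":0,"dy":0,"dz":-0.11,"wx":0,"wy":0,"wz":0},
    {"dx":0,"dy":0,"dz":-0.09,"wx":0,"wy":0,"wz":0}
  ]
}}

```text
time_s: 14.52
eef_pos: [0.5627, 0.2883, 0.2303]
ee_rot: [3.142, -0.001, 0.256]
wrist_force: [1.0, -0.2, -1.2]
gripper_width: 0.124
grip_force: 52.4
```

Call:
{"method": "play_rows", "body": {
  "increments": [
    {"dx":0,"dy":0,"dz":0,"wx":0,"wy":0,"wz":0.108},
    {"dx":0,"dy":0,"dz":0,"wx":0,"wy":0,"wz":0.108},
    {"dx":0,"dy":0,"dz":0,"wx":0,"wy":0,"wz":0.108},
    {"dx":0,"dy":0,"dz":0,"wx":0,"wy":0,"wz":0},
    {"dx":0,"dy":0,"dz":0,"wx":0,"wy":0,"wz":0}
  ]
}}

```text
time_s: 14.93
eef_pos: [0.5625, 0.2882, 0.2271]
ee_rot: [3.141, 0.001, -0.081]
wrist_force: [0.0, -0.3, -1.0]
gripper_width: 0.125
grip_force: 52.4
```

Run:
```python
from h import *
go(.5318,.0473,.031,-.084)
```

```text
t 14.9 pos [0.5625 0.2882 0.2271] rpy [ 3.141e+00  1.000e-03 -8.100e-02] q [ 0.38  0.27  1.16 -0.    1.71  2.04] F [ 0.  -0.3 -1. ] w 0.125 g 52.4
shift units (tool) [-0.0362  0.8081  0.6546] turn wz units 0.003
```

Call:
{"method": "play_rows", "body": {
  "increments": [
    {"dx":-0.005,"dy":0.115,"dz":0,"wx":0,"wy":0,"wz":0},
    {"dx":-0.005,"dy":0.115,"dz":0,"wx":0,"wy":0,"wz":0},
    {"dx":-0.005,"dy":0.115,"dz":0,"wx":0,"wy":0,"wz":0},
    {"dx":-0.005,"dy":0.115,"dz":0,"wx":0,"wy":0,"wz":0},
    {"dx":-0.005,"dy":0.115,"dz":0,"wx":0,"wy":0,"wz":0},
    {"dx":-0.005,"dy":0.115,"dz":0,"wx":0,"wy":0,"wz":0},
    {"dx":-0.005,"dy":0.115,"dz":0,"wx":0,"wy":0,"wz":0},
    {"dx":0,"dy":0,"dz":0,"wx":0,"wy":0,"wz":0},
    {"dx":0,"dy":0,"dz":0,"wx":0,"wy":0,"wz":0}
  ]
}}

```text
time_s: 15.68
eef_pos: [0.5319, 0.047, 0.2278]
ee_rot: [-3.141, 0.0, -0.085]
wrist_force: [0.7, 0.3, -1.0]
gripper_width: 0.123
grip_force: 52.4
```

Run:
```python
from h import *
go(.5318,.0473,.0325,-.084)
import pickle
c=camera_info("wrist");i=capture("wrist")[:,:,::-1];cv2.imwrite("pics/w6.png",i);pickle.dump(c,open("w6.pkl","wb"))
```

```text
t 15.7 pos [0.5319 0.047  0.2278] rpy [-3.141  0.    -0.085] q [-0.02  0.05  1.41  0.    1.68  1.64] F [ 0.7  0.3 -1. ] w 0.123 g 52.4
shift units (tool) [-0.     -0.0008  0.6509] turn wz units -0.001
```

View pics/w6.png

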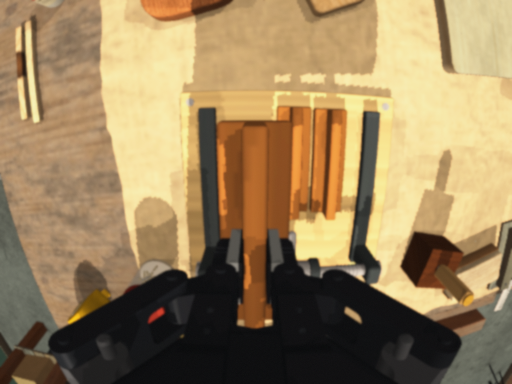

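The view shows the two placed slats at (293,160) and (329,160), parallel and far ends level with the jaws (v≈107). The third slat is above the free left space, so I'll lower it.

Call:
{"method": "play_rows", "body": {
  "increments": [
    {"dx":0,"dy":0,"dz":0.1,"wx":0,"wy":0,"wz":0},
    {"dx":0,"dy":0,"dz":0.12,"wx":0,"wy":0,"wz":0},
    {"dx":0,"dy":0,"dz":0.12,"wx":0,"wy":0,"wz":0},
    {"dx":0,"dy":0,"dz":0.12,"wx":0,"wy":0,"wz":0},
    {"dx":0,"dy":0,"dz":0.08,"wx":0,"wy":0,"wz":0},
    {"dx":0,"dy":0,"dz":0.06,"wx":0,"wy":0,"wz":0},
    {"dx":0,"dy":0,"dz":0.04,"wx":0,"wy":0,"wz":0},
    {"dx":0,"dy":0,"dz":0.01,"wx":0,"wy":0,"wz":0},
    {"dx":0,"dy":0,"dz":0,"wx":0,"wy":0,"wz":0},
    {"dx":0,"dy":0,"dz":0,"wx":0,"wy":0,"wz":0}
  ]
}}

```text
time_s: 16.57
eef_pos: [0.5316, 0.0504, 0.0354]
ee_rot: [-3.141, 0.002, -0.08]
wrist_force: [-6.9, 1.1, 11.2]
gripper_width: 0.122
grip_force: 55.7
```

Call:
{"method": "play_rows", "body": {
  "increments": [
    {"dx":0,"dy":0,"dz":0.006,"wx":0,"wy":0,"wz":0},
    {"dx":0,"dy":0,"dz":0,"wx":0,"wy":0,"wz":0}
  ]
}}

```text
time_s: 16.73
eef_pos: [0.5317, 0.0504, 0.0354]
ee_rot: [-3.141, 0.002, -0.08]
wrist_force: [-12.4, 1.2, 18.9]
gripper_width: 0.123
grip_force: 56.8
```

Call:
{"method": "play_rows", "body": {
  "increments": [
    {"dx":0,"dy":0,"dz":0,"wx":0,"wy":0,"wz":0},
    {"dx":0,"dy":0,"dz":0,"wx":0,"wy":0,"wz":0},
    {"dx":0,"dy":0,"dz":0,"wx":0,"wy":0,"wz":0},
    {"dx":0,"dy":0,"dz":-0.07,"wx":0,"wy":0,"wz":0},
    {"dx":0,"dy":0,"dz":-0.12,"wx":0,"wy":0,"wz":0},
    {"dx":0,"dy":0,"dz":-0.12,"wx":0,"wy":0,"wz":0},
    {"dx":0,"dy":0,"dz":-0.12,"wx":0,"wy":0,"wz":0},
    {"dx":0,"dy":0,"dz":-0.12,"wx":0,"wy":0,"wz":0},
    {"dx":0,"dy":0,"dz":-0.12,"wx":0,"wy":0,"wz":0}
  ],
  "fingers": 32
}}

```text
time_s: 17.48
eef_pos: [0.5321, 0.049, 0.2336]
ee_rot: [-3.142, 0.0, -0.083]
wrist_force: [1.0, -0.8, 0.1]
gripper_width: 0.371
grip_force: 0.0
```

Call:
{"method": "play_rows", "body": {
  "increments": [
    {"dx":-0.12,"dy":0.02,"dz":0,"wx":0,"wy":0,"wz":0},
    {"dx":-0.12,"dy":0.02,"dz":0,"wx":0,"wy":0,"wz":0},
    {"dx":-0.12,"dy":0.02,"dz":0,"wx":0,"wy":0,"wz":0},
    {"dx":-0.12,"dy":0.02,"dz":0,"wx":0,"wy":0,"wz":0},
    {"dx":-0.12,"dy":0.02,"dz":0,"wx":0,"wy":0,"wz":0},
    {"dx":0,"dy":0,"dz":0,"wx":0,"wy":0,"wz":0},
    {"dx":0,"dy":0,"dz":0,"wx":0,"wy":0,"wz":0}
  ],
  "fingers": 0
}}

```text
time_s: 18.07
eef_pos: [0.3496, 0.034, 0.2325]
ee_rot: [-3.142, -0.003, -0.083]
wrist_force: [0.7, -0.6, 0.1]
gripper_width: 0.0
grip_force: 0.0
```

Run:
```python
from h import *
O=np.array([.528,.0025]);yw=-.084;B=O-.125*np.array([np.cos(yw),np.sin(yw)]);print('axis',B)
go(B[0],B[1],.2,yw)
import pickle
c=camera_info("wrist");i=capture("wrist")[:,:,::-1];cv2.imwrite("pics/w7.png",i);pickle.dump(c,open("w7.pkl","wb"))
for z in(.07,.122): print(proj('wrist',(*B,z),c))
```

```text
axis [0.40344074 0.01298766]
t 18.1 pos [0.3496 0.034  0.2325] rpy [-3.142e+00 -3.000e-03 -8.300e-02] q [-0.06 -0.37  1.77  0.    1.74  1.59] F [ 0.7 -0.6  0.1] w 0.0 g 0.0
shift units (tool) [0.1845 0.0549 0.1089] turn wz units 0.001
(np.float64(270.4684637273155), np.float64(119.42937560997804))
(np.float64(273.69887784308), np.float64(123.52910579516698))
```

View pics/w7.png

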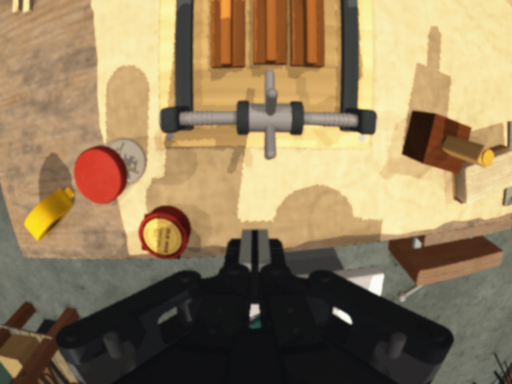

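The view shows the slats at (228,30), (270,30) and (306,30), all flat between the jaws. The turnbuckle sleeve is centred at (270,118), as predicted, with spokes pointing far to (270,73) and near to (270,157). The jar lid is at (100,174), and the rest and scriber are at (440,145).

Run:
```python
from h import *
import pickle
c=pickle.load(open("w7.pkl","rb"));B=np.array([.4034,.013,.07]);X=np.array([np.cos(-.084),np.sin(-.084),0])
for t in np.arange(-.6,.61,.1):
    print(round(t,1),[tuple(np.round(proj('wrist',B+.052*(X*np.sin(a)+np.array([0,0,1])*np.cos(a)),c)).astype(int)) for a in t+np.radians(72)*np.array([-1,0,1])])
i=cv2.imread("pics/w7.png");cv2.imwrite("pics/w7c.png",cv2.resize(i[0:180,150:390],(720,540),interpolation=cv2.INTER_CUBIC))
```

```text
-0.6 [(np.int64(269), np.int64(164)), (np.int64(273), np.int64(155)), (np.int64(273), np.int64(87))]
-0.5 [(np.int64(269), np.int64(166)), (np.int64(273), np.int64(151)), (np.int64(273), np.int64(83))]
-0.4 [(np.int64(270), np.int64(168)), (np.int64(273), np.int64(146)), (np.int64(273), np.int64(79))]
-0.3 [(np.int64(270), np.int64(169)), (np.int64(273), np.int64(141)), (np.int64(272), np.int64(76))]
-0.2 [(np.int64(270), np.int64(170)), (np.int64(273), np.int64(135)), (np.int64(272), np.int64(73))]
-0.1 [(np.int64(270), np.int64(170)), (np.int64(274), np.int64(130)), (np.int64(272), np.int64(71))]
-0.0 [(np.int64(271), np.int64(170)), (np.int64(274), np.int64(124)), (np.int64(272), np.int64(70))]
0.1 [(np.int64(271), np.int64(169)), (np.int64(274), np.int64(118)), (np.int64(271), np.int64(69))]
0.2 [(np.int64(271), np.int64(168)), (np.int64(274), np.int64(111)), (np.int64(271), np.int64(69))]
0.3 [(np.int64(272), np.int64(166)), (np.int64(274), np.int64(106)), (np.int64(271), np.int64(69))]
0.4 [(np.int64(272), np.int64(164)), (np.int64(274), np.int64(100)), (np.int64(271), np.int64(70))]
0.5 [(np.int64(272), np.int64(161)), (np.int64(273), np.int64(95)), (np.int64(270), np.int64(71))]
0.6 [(np.int64(272), np.int64(158)), (np.int64(273), np.int64(90)), (np.int64(270), np.int64(72))]
```

View pics/w7c.png

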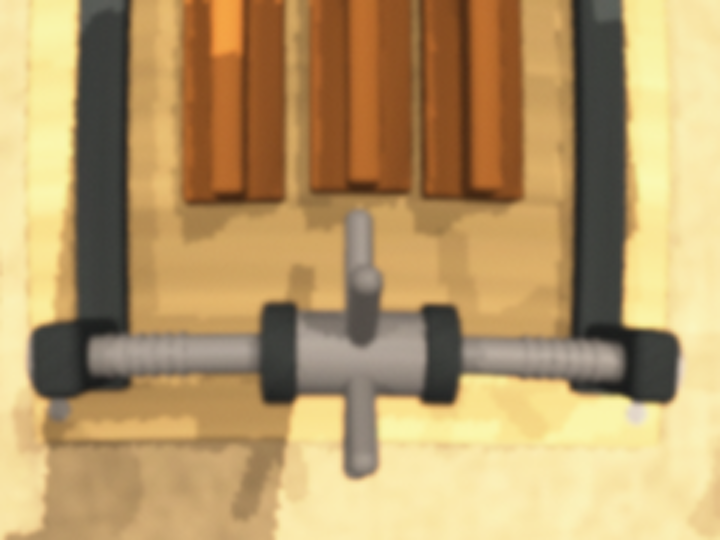

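Call:
{"method": "play_rows", "body": {
  "increments": [
    {"dx":0,"dy":0.055,"dz":0.065,"wx":0,"wy":0,"wz":0},
    {"dx":0,"dy":0,"dz":0.09,"wx":0,"wy":0,"wz":0},
    {"dx":0,"dy":0,"dz":0.09,"wx":0,"wy":0,"wz":0},
    {"dx":0,"dy":0,"dz":0.08,"wx":0,"wy":0,"wz":0},
    {"dx":0,"dy":0,"dz":0,"wx":0,"wy":0,"wz":0},
    {"dx":0,"dy":0,"dz":0,"wx":0,"wy":0,"wz":0}
  ]
}}

```text
time_s: 18.62
eef_pos: [0.349, 0.0175, 0.1337]
ee_rot: [-3.141, 0.004, -0.083]
wrist_force: [-0.6, 0.2, 0.1]
gripper_width: -0.002
grip_force: 0.0
```

Run:
```python
from h import *
go(.3476,.0177,.135,-.084)
```

```text
t 18.6 pos [0.349  0.0175 0.1337] rpy [-3.141  0.004 -0.083] q [-0.11 -0.34  1.95  0.    1.54  1.54] F [-0.6  0.2  0.1] w -0.002 g 0.0
shift units (tool) [-0.0046 -0.0004 -0.0045] turn wz units 0.001
```

First stroke, split so I can see the force at its end.

Call:
{"method": "play_rows", "body": {
  "increments": [
    {"dx":0,"dy":0,"dz":0.065,"wx":0,"wy":0,"wz":0},
    {"dx":0,"dy":0,"dz":0.065,"wx":0,"wy":0,"wz":0},
    {"dx":0.048,"dy":0,"dz":0,"wx":0,"wy":0,"wz":0},
    {"dx":0.048,"dy":0,"dz":0,"wx":0,"wy":0,"wz":0},
    {"dx":0.048,"dy":0,"dz":0,"wx":0,"wy":0,"wz":0},
    {"dx":0.048,"dy":0,"dz":0,"wx":0,"wy":0,"wz":0},
    {"dx":0,"dy":0,"dz":0,"wx":0,"wy":0,"wz":0}
  ]
}}

```text
time_s: 19.2
eef_pos: [0.4083, 0.0125, 0.0971]
ee_rot: [-3.142, 0.001, -0.083]
wrist_force: [-0.9, 0.7, 0.4]
gripper_width: 0.001
grip_force: 0.7
```

Call:
{"method": "play_rows", "body": {
  "increments": [
    {"dx":0,"dy":0,"dz":-0.065,"wx":0,"wy":0,"wz":0},
    {"dx":0,"dy":0,"dz":-0.065,"wx":0,"wy":0,"wz":0},
    {"dx":-0.096,"dy":0,"dz":0,"wx":0,"wy":0,"wz":0},
    {"dx":-0.096,"dy":0,"dz":0,"wx":0,"wy":0,"wz":0},
    {"dx":0,"dy":0,"dz":0,"wx":0,"wy":0,"wz":0}
  ]
}}

```text
time_s: 19.62
eef_pos: [0.3471, 0.0177, 0.1365]
ee_rot: [3.141, -0.002, -0.083]
wrist_force: [0.1, 1.1, -0.2]
gripper_width: 0.002
grip_force: 0.0
```

Run:
```python
from h import *
go(.3476,.0177,.135,-.084)
import pickle
c=camera_info("wrist");i=capture("wrist")[:,:,::-1];cv2.imwrite("pics/w8.png",i)
B=np.array([.4034,.013,.07]);X=np.array([np.cos(-.084),np.sin(-.084),0])
for t in np.arange(-.4,1.,.2):
    print(round(t,1),[tuple(np.round(proj('wrist',B+.052*(X*np.sin(a)+np.array([0,0,1])*np.cos(a)),c)).astype(int)) for a in t+np.radians(72)*np.array([-1,0,1])])
cv2.imwrite("pics/w8c.png",cv2.resize(i[0:220,130:410],(764,600),interpolation=cv2.INTER_CUBIC))
```

```text
t 19.6 pos [0.3471 0.0177 0.1365] rpy [ 3.141e+00 -2.000e-03 -8.300e-02] q [-0.11 -0.35  1.95 -0.    1.54  1.54] F [ 0.1  1.1 -0.2] w 0.002 g 0.0
shift units (tool) [ 0.0016 -0.      0.0049] turn wz units 0.001
-0.4 [(np.int64(254), np.int64(195)), (np.int64(254), np.int64(171)), (np.int64(254), np.int64(66))]
-0.2 [(np.int64(254), np.int64(199)), (np.int64(254), np.int64(155)), (np.int64(254), np.int64(58))]
0.0 [(np.int64(254), np.int64(201)), (np.int64(254), np.int64(136)), (np.int64(254), np.int64(54))]
0.2 [(np.int64(254), np.int64(200)), (np.int64(254), np.int64(117)), (np.int64(254), np.int64(53))]
0.4 [(np.int64(254), np.int64(196)), (np.int64(254), np.int64(98)), (np.int64(254), np.int64(55))]
0.6 [(np.int64(254), np.int64(187)), (np.int64(254), np.int64(82)), (np.int64(254), np.int64(59))]
0.8 [(np.int64(254), np.int64(175)), (np.int64(254), np.int64(69)), (np.int64(254), np.int64(66))]
```

View pics/w8c.png

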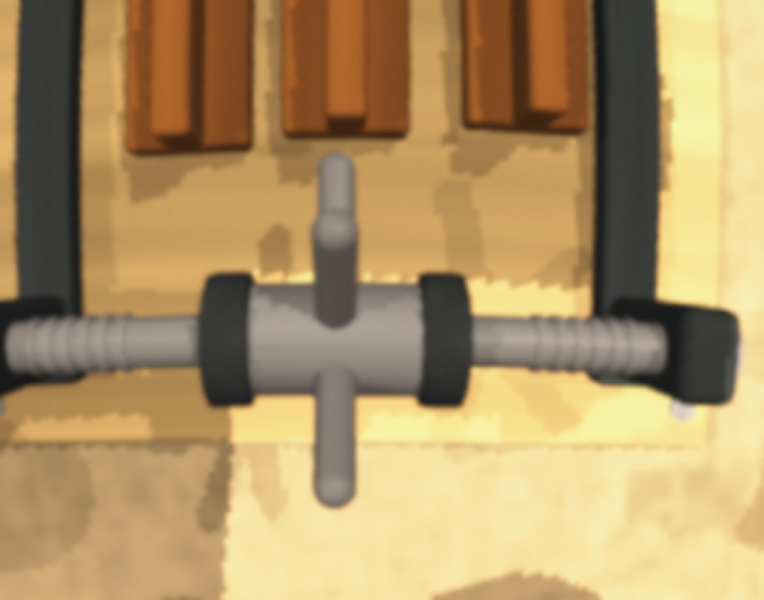

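The picture shows the spokes advanced one pitch, with tips at crop (335,165), (335,228) and (333,490), so a stroke works. The right slat has been knocked toward the right jaw but still lies flat, lengthwise and between the jaws. The closing jaw will push it back, so I'll do more strokes.

Call:
{"method": "play_rows", "body": {
  "increments": [
    {"dx":0,"dy":0,"dz":0.065,"wx":0,"wy":0,"wz":0},
    {"dx":0,"dy":0,"dz":0.065,"wx":0,"wy":0,"wz":0},
    {"dx":0.049,"dy":0,"dz":0,"wx":0,"wy":0,"wz":0},
    {"dx":0.049,"dy":0,"dz":0,"wx":0,"wy":0,"wz":0},
    {"dx":0.049,"dy":0,"dz":0,"wx":0,"wy":0,"wz":0},
    {"dx":0.049,"dy":0,"dz":0,"wx":0,"wy":0,"wz":0},
    {"dx":0,"dy":0,"dz":-0.065,"wx":0,"wy":0,"wz":0},
    {"dx":0,"dy":0,"dz":-0.065,"wx":0,"wy":0,"wz":0},
    {"dx":-0.098,"dy":0,"dz":0,"wx":0,"wy":0,"wz":0},
    {"dx":-0.098,"dy":0,"dz":0,"wx":0,"wy":0,"wz":0}
  ]
}}

```text
time_s: 20.5
eef_pos: [0.3519, 0.017, 0.1376]
ee_rot: [3.141, -0.006, -0.084]
wrist_force: [-0.8, 0.6, 1.1]
gripper_width: -0.005
grip_force: 0.0
```

Call:
{"method": "play_rows", "body": {
  "increments": [
    {"dx":0,"dy":0,"dz":0.065,"wx":0,"wy":0,"wz":0},
    {"dx":0,"dy":0,"dz":0.065,"wx":0,"wy":0,"wz":0},
    {"dx":0.049,"dy":0,"dz":0,"wx":0,"wy":0,"wz":0},
    {"dx":0.049,"dy":0,"dz":0,"wx":0,"wy":0,"wz":0},
    {"dx":0.049,"dy":0,"dz":0,"wx":0,"wy":0,"wz":0},
    {"dx":0.049,"dy":0,"dz":0,"wx":0,"wy":0,"wz":0},
    {"dx":0,"dy":0,"dz":-0.065,"wx":0,"wy":0,"wz":0},
    {"dx":0,"dy":0,"dz":-0.065,"wx":0,"wy":0,"wz":0},
    {"dx":-0.098,"dy":0,"dz":0,"wx":0,"wy":0,"wz":0},
    {"dx":-0.098,"dy":0,"dz":0,"wx":0,"wy":0,"wz":0}
  ]
}}

```text
time_s: 21.33
eef_pos: [0.3519, 0.017, 0.1376]
ee_rot: [3.141, -0.006, -0.084]
wrist_force: [-0.4, 0.5, 0.3]
gripper_width: -0.002
grip_force: 0.0
```

Call:
{"method": "play_rows", "body": {
  "increments": [
    {"dx":0,"dy":0,"dz":0.065,"wx":0,"wy":0,"wz":0},
    {"dx":0,"dy":0,"dz":0.065,"wx":0,"wy":0,"wz":0},
    {"dx":0.049,"dy":0,"dz":0,"wx":0,"wy":0,"wz":0},
    {"dx":0.049,"dy":0,"dz":0,"wx":0,"wy":0,"wz":0},
    {"dx":0.049,"dy":0,"dz":0,"wx":0,"wy":0,"wz":0},
    {"dx":0.049,"dy":0,"dz":0,"wx":0,"wy":0,"wz":0},
    {"dx":0,"dy":0,"dz":-0.065,"wx":0,"wy":0,"wz":0},
    {"dx":0,"dy":0,"dz":-0.065,"wx":0,"wy":0,"wz":0},
    {"dx":-0.098,"dy":0,"dz":0,"wx":0,"wy":0,"wz":0},
    {"dx":-0.098,"dy":0,"dz":0,"wx":0,"wy":0,"wz":0}
  ]
}}

```text
time_s: 22.17
eef_pos: [0.3519, 0.017, 0.1376]
ee_rot: [3.141, -0.006, -0.084]
wrist_force: [-0.9, 0.6, 0.3]
gripper_width: -0.0
grip_force: 0.0
```

Run:
```python
from h import *
go(.3476,.0177,.135,-.084)
i=capture("wrist")[:,:,::-1];cv2.imwrite("pics/w9.png",i)
cv2.imwrite("pics/w9c.png",cv2.resize(i[0:220,130:410],(764,600),interpolation=cv2.INTER_CUBIC))
```

```text
t 22.2 pos [0.3519 0.017  0.1376] rpy [ 3.141 -0.006 -0.084] q [-0.11 -0.34  1.94 -0.    1.54  1.54] F [-0.9  0.6  0.3] w -0.0 g 0.0
shift units (tool) [-0.0145 -0.0013  0.0085] turn wz units 0.0
```

View pics/w9c.png

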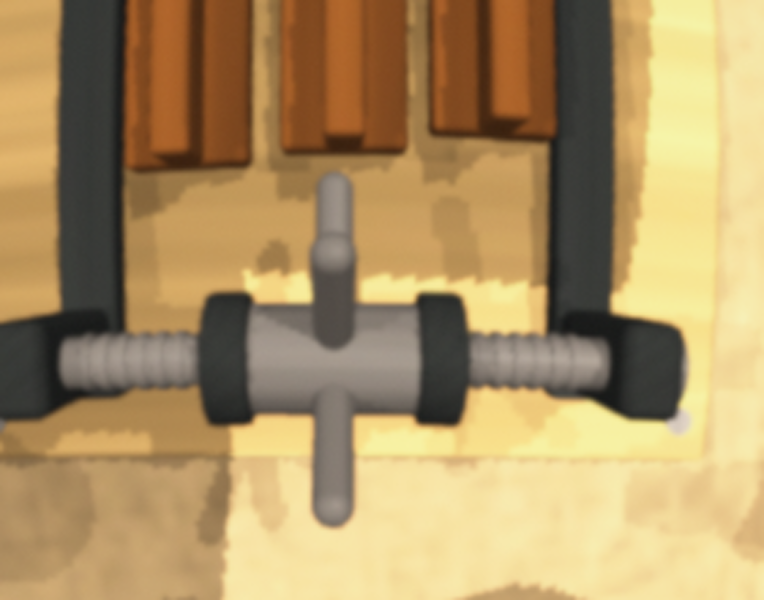

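The jaws have now closed to the outer slats: left jaw edge at crop x≈123, right at ≈553, leaving two gaps of about 30 px (20 mm in all). I need about two more strokes and will check the force on the second.

Call:
{"method": "play_rows", "body": {
  "increments": [
    {"dx":0,"dy":0,"dz":0.065,"wx":0,"wy":0,"wz":0},
    {"dx":0,"dy":0,"dz":0.065,"wx":0,"wy":0,"wz":0},
    {"dx":0.049,"dy":0,"dz":0,"wx":0,"wy":0,"wz":0},
    {"dx":0.049,"dy":0,"dz":0,"wx":0,"wy":0,"wz":0},
    {"dx":0.049,"dy":0,"dz":0,"wx":0,"wy":0,"wz":0},
    {"dx":0.049,"dy":0,"dz":0,"wx":0,"wy":0,"wz":0},
    {"dx":0,"dy":0,"dz":-0.065,"wx":0,"wy":0,"wz":0},
    {"dx":0,"dy":0,"dz":-0.065,"wx":0,"wy":0,"wz":0},
    {"dx":-0.098,"dy":0,"dz":0,"wx":0,"wy":0,"wz":0},
    {"dx":-0.098,"dy":0,"dz":0,"wx":0,"wy":0,"wz":0}
  ]
}}

```text
time_s: 23.05
eef_pos: [0.3518, 0.017, 0.1374]
ee_rot: [3.141, -0.005, -0.084]
wrist_force: [-0.9, -0.4, 1.2]
gripper_width: -0.002
grip_force: 0.0
```

Call:
{"method": "play_rows", "body": {
  "increments": [
    {"dx":0,"dy":0,"dz":0.065,"wx":0,"wy":0,"wz":0},
    {"dx":0,"dy":0,"dz":0.065,"wx":0,"wy":0,"wz":0},
    {"dx":0.03,"dy":0,"dz":0,"wx":0,"wy":0,"wz":0},
    {"dx":0.03,"dy":0,"dz":0,"wx":0,"wy":0,"wz":0},
    {"dx":0.03,"dy":0,"dz":0,"wx":0,"wy":0,"wz":0},
    {"dx":0.025,"dy":0,"dz":0,"wx":0,"wy":0,"wz":0},
    {"dx":0,"dy":0,"dz":0,"wx":0,"wy":0,"wz":0}
  ]
}}

```text
time_s: 23.63
eef_pos: [0.3863, 0.0144, 0.0976]
ee_rot: [-3.141, -0.002, -0.083]
wrist_force: [-0.9, 0.4, 0.6]
gripper_width: -0.002
grip_force: 0.2
```

Call:
{"method": "play_rows", "body": {
  "increments": [
    {"dx":0.02,"dy":0,"dz":0,"wx":0,"wy":0,"wz":0},
    {"dx":0,"dy":0,"dz":0,"wx":0,"wy":0,"wz":0}
  ]
}}

```text
time_s: 23.8
eef_pos: [0.3909, 0.0139, 0.0967]
ee_rot: [-3.141, -0.001, -0.083]
wrist_force: [-1.3, 0.6, 1.3]
gripper_width: 0.001
grip_force: 0.8
```

Call:
{"method": "play_rows", "body": {
  "increments": [
    {"dx":0.02,"dy":0,"dz":0,"wx":0,"wy":0,"wz":0},
    {"dx":0,"dy":0,"dz":0,"wx":0,"wy":0,"wz":0}
  ]
}}

```text
time_s: 23.97
eef_pos: [0.3961, 0.0134, 0.0964]
ee_rot: [-3.142, -0.0, -0.084]
wrist_force: [-3.3, 1.1, 3.9]
gripper_width: 0.004
grip_force: 2.0
```

Call:
{"method": "play_rows", "body": {
  "increments": [
    {"dx":0.02,"dy":0,"dz":0,"wx":0,"wy":0,"wz":0},
    {"dx":0,"dy":0,"dz":0,"wx":0,"wy":0,"wz":0}
  ]
}}

```text
time_s: 24.13
eef_pos: [0.4015, 0.0129, 0.0959]
ee_rot: [3.142, 0.001, -0.084]
wrist_force: [-3.6, 1.4, 2.3]
gripper_width: -0.0
grip_force: 2.2
```

Call:
{"method": "play_rows", "body": {
  "increments": [
    {"dx":0.015,"dy":0,"dz":0,"wx":0,"wy":0,"wz":0},
    {"dx":0,"dy":0,"dz":0,"wx":0,"wy":0,"wz":0}
  ]
}}

```text
time_s: 24.3
eef_pos: [0.4048, 0.0126, 0.095]
ee_rot: [3.141, 0.003, -0.084]
wrist_force: [-4.8, 1.5, 1.7]
gripper_width: -0.001
grip_force: 2.5
```

Run:
```python
from h import *
go(.4065,.0125,.0965,-.084)
s=sense();print(s['q'],s['joint_torque'].round(2))
i=capture("top")[:,:,::-1];cv2.imwrite("pics/t2.png",i)
```

```text
t 24.3 pos [0.4048 0.0126 0.095 ] rpy [ 3.141e+00  3.000e-03 -8.400e-02] q [-0.11 -0.17  1.89 -0.    1.42  1.55] F [-4.8  1.5  1.7] w -0.001 g 2.5
shift units (tool) [ 0.0056 -0.0001 -0.005 ] turn wz units 0.0
[-1.08865578e-01 -1.71677564e-01  1.89445343e+00 -2.28830816e-04
  1.42199541e+00  1.54551541e+00] [-4.300e-01 -2.160e+01 -3.138e+01 -1.200e-01 -1.550e+00  1.000e-02]
```

Call:
{"method": "play_rows", "body": {
  "increments": [
    {"dx":0.006,"dy":0,"dz":0,"wx":0,"wy":0,"wz":0},
    {"dx":0,"dy":0,"dz":-0.07,"wx":0,"wy":0,"wz":0},
    {"dx":0,"dy":0,"dz":-0.065,"wx":0,"wy":0,"wz":0},
    {"dx":-0.098,"dy":0,"dz":0,"wx":0,"wy":0,"wz":0},
    {"dx":-0.098,"dy":0,"dz":0,"wx":0,"wy":0,"wz":0},
    {"dx":0,"dy":0,"dz":0,"wx":0,"wy":0,"wz":0},
    {"dx":0,"dy":0,"dz":0.065,"wx":0,"wy":0,"wz":0},
    {"dx":0,"dy":0,"dz":0.065,"wx":0,"wy":0,"wz":0},
    {"dx":0,"dy":0,"dz":0,"wx":0,"wy":0,"wz":0}
  ]
}}

```text
time_s: 25.1
eef_pos: [0.3474, 0.0173, 0.0941]
ee_rot: [3.141, 0.004, -0.084]
wrist_force: [-0.2, 0.3, -0.9]
gripper_width: 0.004
grip_force: 0.0
```

Call:
{"method": "play_rows", "body": {
  "increments": [
    {"dx":0.03,"dy":0,"dz":0,"wx":0,"wy":0,"wz":0},
    {"dx":0.02,"dy":0,"dz":0,"wx":0,"wy":0,"wz":0},
    {"dx":0,"dy":0,"dz":0,"wx":0,"wy":0,"wz":0}
  ]
}}

```text
time_s: 25.35
eef_pos: [0.3589, 0.0165, 0.0977]
ee_rot: [3.141, 0.017, -0.083]
wrist_force: [-21.7, 1.8, 14.3]
gripper_width: -0.0
grip_force: 11.1
```

Call:
{"method": "play_rows", "body": {
  "increments": [
    {"dx":0.02,"dy":0,"dz":0,"wx":0,"wy":0,"wz":0},
    {"dx":0,"dy":0,"dz":0,"wx":0,"wy":0,"wz":0}
  ]
}}

```text
time_s: 25.52
eef_pos: [0.3594, 0.0165, 0.0978]
ee_rot: [3.141, 0.031, -0.083]
wrist_force: [-37.8, 2.3, 28.0]
gripper_width: 0.004
grip_force: 20.0
```

Call:
{"method": "play_rows", "body": {
  "increments": [
    {"dx":0.015,"dy":0,"dz":0,"wx":0,"wy":0,"wz":0},
    {"dx":0,"dy":0,"dz":0,"wx":0,"wy":0,"wz":0}
  ]
}}

```text
time_s: 25.68
eef_pos: [0.3598, 0.0165, 0.098]
ee_rot: [3.141, 0.042, -0.082]
wrist_force: [-50.9, 2.8, 37.6]
gripper_width: -0.0
grip_force: 26.5
```

Run:
```python
from h import *
i=cv2.imread("pics/t2.png");cv2.imwrite("pics/t2c.png",cv2.resize(i[140:215,170:260],(720,600),interpolation=cv2.INTER_CUBIC))
c=camera_info("top")
g=cv2.cvtColor(i,cv2.COLOR_BGR2HSV)
# slats outline
m=cv2.inRange(g,(8,130,40),(19,215,255))[140:200,175:255]
k,l,st,ce=cv2.connectedComponentsWithStats(m)
for j in range(1,k):
    if st[j,4]>150:
        v,u=np.where(l==j);P=pts('top',np.c_[u+175,v+140],.026,c);r=cv2.minAreaRect(P.astype(np.float32)*1000);print(st[j],np.round(r[0],1),np.round(r[1],1),r[2])
```

```text
[ 24   9  33  35 620] [5.381e+02 1.000e-01] [121.1 137.8] 84.76891326904297
```

The push now reaches 50 N with no motion, and the slats measure 121 mm across in the top view, so they are cramped. I'll back off and go to the scriber.

Call:
{"method": "play_rows", "body": {
  "increments": [
    {"dx":-0.04,"dy":0,"dz":0,"wx":0,"wy":0,"wz":0},
    {"dx":-0.04,"dy":0,"dz":0,"wx":0,"wy":0,"wz":0},
    {"dx":0,"dy":0,"dz":-0.1,"wx":0,"wy":0,"wz":0},
    {"dx":0,"dy":0,"dz":-0.12,"wx":0,"wy":0,"wz":0},
    {"dx":0,"dy":0,"dz":-0.12,"wx":0,"wy":0,"wz":0},
    {"dx":0,"dy":0,"dz":-0.12,"wx":0,"wy":0,"wz":0},
    {"dx":0,"dy":0,"dz":0,"wx":0,"wy":0,"wz":0}
  ]
}}

```text
time_s: 26.27
eef_pos: [0.3556, 0.0166, 0.2451]
ee_rot: [3.141, -0.019, -0.084]
wrist_force: [0.5, -0.0, 0.1]
gripper_width: -0.0
grip_force: 0.0
```

Call:
{"method": "play_rows", "body": {
  "increments": [
    {"dx":0,"dy":0.1,"dz":0,"wx":0,"wy":0,"wz":0},
    {"dx":0,"dy":0.1,"dz":0,"wx":0,"wy":0,"wz":0},
    {"dx":0,"dy":0.1,"dz":0,"wx":0,"wy":0,"wz":0},
    {"dx":0,"dy":0.1,"dz":0,"wx":0,"wy":0,"wz":0},
    {"dx":0,"dy":0.1,"dz":0,"wx":0,"wy":0,"wz":0},
    {"dx":0,"dy":0.1,"dz":0,"wx":0,"wy":0,"wz":0},
    {"dx":0,"dy":0.1,"dz":0,"wx":0,"wy":0,"wz":0},
    {"dx":0,"dy":0,"dz":0,"wx":0,"wy":0,"wz":0},
    {"dx":0,"dy":0,"dz":0,"wx":0,"wy":0,"wz":0}
  ],
  "fingers": 60
}}

```text
time_s: 27.02
eef_pos: [0.3338, -0.1941, 0.2362]
ee_rot: [3.141, -0.002, -0.087]
wrist_force: [0.1, 0.2, -0.0]
gripper_width: 0.707
grip_force: 0.0
```

Run:
```python
from h import *
import pickle
go(.36,-.214,.25,-.084)
c=camera_info("wrist");i=capture("wrist")[:,:,::-1];cv2.imwrite("pics/w10.png",i);pickle.dump(c,open("w10.pkl","wb"))
print(proj('wrist',(.36,-.214,.134),c),proj('wrist',(.361,-.214,.06),c))
```

```text
t 27.0 pos [ 0.3338 -0.1941  0.2362] rpy [ 3.141e+00 -2.000e-03 -8.700e-02] q [-0.67 -0.29  1.7   0.    1.72  0.98] F [ 0.1  0.2 -0. ] w 0.707 g 0.0
shift units (tool) [ 0.093   0.0586 -0.0459] turn wz units -0.003
(np.float64(275.08014670209735), np.float64(157.00229471792)) (np.float64(270.3178756573595), np.float64(142.91020139728695))
```

View pics/w10.png

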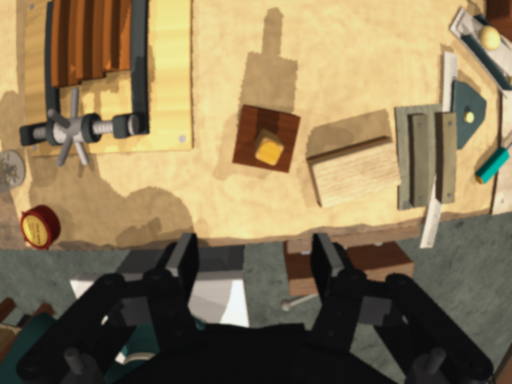

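The view shows the wooden handle's top at (268,152) in its dark rest (corners (241,104), (300,115), (290,172), (233,161)). The slats at upper left are held together, though the outer near ends are slightly stepped.

Run:
```python
from h import *
import pickle
c=pickle.load(open("w10.pkl","rb"));i=cv2.imread("pics/w10.png");hsv=cv2.cvtColor(i,cv2.COLOR_BGR2HSV)
s=hsv[125:175,240:295]
m=((s[:,:,2]>150)&(s[:,:,1]>120)).astype(np.uint8);k,l,st,_=cv2.connectedComponentsWithStats(m);j=1+st[1:,4].argmax()
v,u=np.where(l==j);P=pts('wrist',np.c_[u+240,v+125],.134,c);r=cv2.minAreaRect(P.astype(np.float32)*1000);print('top',st[j],P.mean(0).round(4),r)
Q=pts('wrist',[(241,104),(300,115),(290,172),(233,161)],.06,c);print('rest',Q.round(4),Q.mean(0).round(4));d=Q[0]-Q[3];e=Q[1]-Q[2];print(np.arctan2(d[1],d[0]),np.arctan2(e[1],e[0]),np.linalg.norm(d),np.linalg.norm(Q[1]-Q[0]))
# top camera slats for position/angle
c=camera_info("top");i=capture("top")[:,:,::-1];cv2.imwrite("pics/t3.png",i)
```

```text
top [ 15  13  29  28 512] [ 0.365  -0.2093] ((364.8509826660156, -209.24111938476562), (19.301738739013672, 19.285306930541992), 58.6565055847168)
rest [[ 0.4057 -0.1864]
 [ 0.389  -0.2482]
 [ 0.3268 -0.2334]
 [ 0.3446 -0.1717]] [ 0.3665 -0.2099]
-0.23506213660891895 -0.23327293282388709 0.06279297895795598 0.06403661344577379
```

Call:
{"method": "play_rows", "body": {
  "increments": [
    {"dx":0.11,"dy":0.042,"dz":0,"wx":0,"wy":0,"wz":0},
    {"dx":0,"dy":0,"dz":0,"wx":0,"wy":0,"wz":0.11},
    {"dx":0,"dy":0,"dz":0,"wx":0,"wy":0,"wz":0.11},
    {"dx":0,"dy":0,"dz":0,"wx":0,"wy":0,"wz":0.11},
    {"dx":0,"dy":0,"dz":0,"wx":0,"wy":0,"wz":0.11},
    {"dx":0,"dy":0,"dz":0,"wx":0,"wy":0,"wz":0},
    {"dx":0,"dy":0,"dz":0,"wx":0,"wy":0,"wz":0}
  ]
}}

```text
time_s: 27.7
eef_pos: [0.3654, -0.2065, 0.2356]
ee_rot: [3.142, -0.001, -0.539]
wrist_force: [-0.7, 0.1, 0.4]
gripper_width: 0.704
grip_force: 0.0
```

Run:
```python
from h import *
go(.3653,-.2093,.077,-.547)
c=camera_info("wrist");i=capture("wrist")[:,:,::-1];cv2.imwrite("pics/w11.png",i);hsv=cv2.cvtColor(i,cv2.COLOR_BGR2HSV)
u0,v0=map(int,proj('wrist',(.365,-.209,.134),c));print(u0,v0);s=hsv[v0-25:v0+25,u0-25:u0+25]
m=((s[:,:,2]>150)&(s[:,:,1]>120)).astype(np.uint8);k,l,st,_=cv2.connectedComponentsWithStats(m);j=1+st[1:,4].argmax()
v,u=np.where(l==j);P=pts('wrist',np.c_[u+u0-25,v+v0-25],.134,c);r=cv2.minAreaRect(P.astype(np.float32)*1000);print('top',st[j],P.mean(0).round(4),r)
cv2.imwrite("pics/w11c.png",cv2.resize(i[60:300,130:390],(650,600)))
```

```text
t 27.7 pos [ 0.3654 -0.2065  0.2356] rpy [ 3.142e+00 -1.000e-03 -5.390e-01] q [-0.65 -0.21  1.64  0.    1.71  1.46] F [-0.7  0.1  0.4] w 0.704 g 0.0
shift units (tool) [0.004  0.008  0.5288] turn wz units 0.007
257 187
top [  0  15  50  25 528] [ 0.365  -0.2086] ((365.5707092285156, -208.62403869628906), (41.22294235229492, 20.228853225708008), 67.74507141113281)
```

Call:
{"method": "play_rows", "body": {
  "increments": [
    {"dx":0.004,"dy":0.006,"dz":0.1,"wx":0,"wy":0,"wz":0.007},
    {"dx":0,"dy":0,"dz":0.1,"wx":0,"wy":0,"wz":0},
    {"dx":0,"dy":0,"dz":0.1,"wx":0,"wy":0,"wz":0},
    {"dx":0,"dy":0,"dz":0.1,"wx":0,"wy":0,"wz":0},
    {"dx":0,"dy":0,"dz":0.08,"wx":0,"wy":0,"wz":0},
    {"dx":0,"dy":0,"dz":0.05,"wx":0,"wy":0,"wz":0},
    {"dx":0,"dy":0,"dz":0,"wx":0,"wy":0,"wz":0},
    {"dx":0,"dy":0,"dz":0,"wx":0,"wy":0,"wz":0}
  ]
}}

```text
time_s: 28.42
eef_pos: [0.3646, -0.209, 0.0759]
ee_rot: [-3.141, 0.001, -0.55]
wrist_force: [0.6, 0.5, 1.0]
gripper_width: 0.703
grip_force: 0.0
```

Call:
{"method": "play_rows", "body": {
  "increments": [
    {"dx":0,"dy":0,"dz":0,"wx":0,"wy":0,"wz":0},
    {"dx":0,"dy":0,"dz":0,"wx":0,"wy":0,"wz":0},
    {"dx":0,"dy":0,"dz":0,"wx":0,"wy":0,"wz":0},
    {"dx":0,"dy":0,"dz":0,"wx":0,"wy":0,"wz":0},
    {"dx":0,"dy":0,"dz":0,"wx":0,"wy":0,"wz":0},
    {"dx":0,"dy":0,"dz":0,"wx":0,"wy":0,"wz":0},
    {"dx":0,"dy":0,"dz":0,"wx":0,"wy":0,"wz":0}
  ],
  "fingers": 0,
  "grip_force": 60
}}

```text
time_s: 29.0
eef_pos: [0.3659, -0.2103, 0.0779]
ee_rot: [3.141, -0.003, -0.552]
wrist_force: [0.6, 1.4, 4.8]
gripper_width: 0.224
grip_force: 58.7
```

Run:
```python
from h import *
go(.3653,-.2093,.077,-.547)
c=camera_info("top");i=cv2.imread("pics/t3.png");hsv=cv2.cvtColor(i,cv2.COLOR_BGR2HSV)
cv2.imwrite("pics/t3c.png",cv2.resize(i[138:215,170:262],(717,600),interpolation=cv2.INTER_CUBIC))
for P in((.528,.0025,.026),(.597,.09,.026)):print(proj('top',P,c))
```

```text
t 29.0 pos [ 0.3659 -0.2103  0.0779] rpy [ 3.141e+00 -3.000e-03 -5.520e-01] q [-0.66 -0.12  1.89  0.    1.37  1.47] F [0.6 1.4 4.8] w 0.224 g 58.7
shift units (tool) [-0.0033 -0.0018  0.003 ] turn wz units -0.004
(np.float64(213.51684089809999), np.float64(167.30023857281125))
(np.float64(191.91791485270602), np.float64(150.2169231977326))
```

View pics/t3c.png

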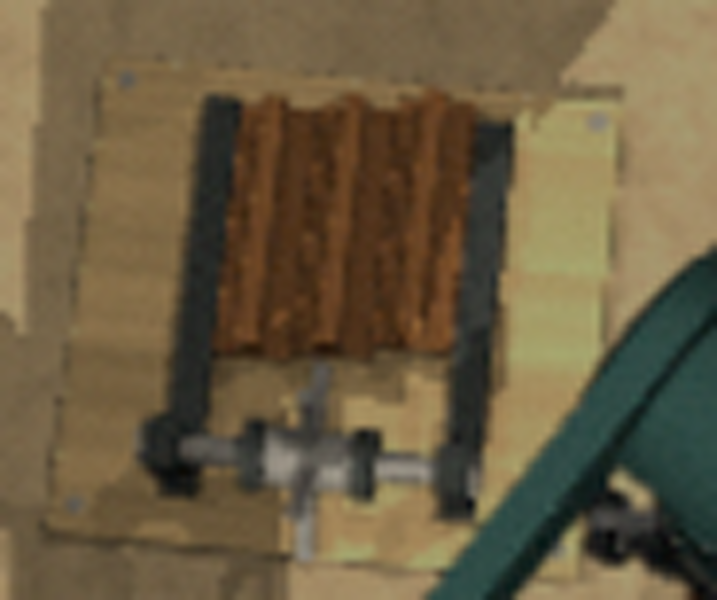

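The top crop shows all three slats held between the jaws, with the right one sitting slightly forward. Before scribing I'll check its lengthwise offset and the slats' midline in the saved wrist picture.

Run:
```python
from h import *
import pickle
c=pickle.load(open("w10.pkl","rb"));i=cv2.imread("pics/w10.png");hsv=cv2.cvtColor(i,cv2.COLOR_BGR2HSV)
def cr(P,O=np.array([.528,.0025]),y=-.084):
    d=P-O;return np.c_[d[:,0]*np.cos(y)+d[:,1]*np.sin(y),-d[:,0]*np.sin(y)+d[:,1]*np.cos(y)]
m=cv2.inRange(hsv,(4,130,40),(16,255,255))[0:95,35:150]
# saturated orange-brown vs dark grey jaws: print per-row extents, in cramp coords
for v in(5,20,35,50,60,65):
    u=np.where(m[v])[0]+35
    print(v,u.min(),u.max(),(cr(pts('wrist',[(u.min(),v),(u.max(),v)],.026,c))*1000).round(1).tolist())
for u in range(52,136,6):
    r=np.where(m[:,u-35])[0]
    if len(r):print(u,r.max(),(cr(pts('wrist',[(u,r.max())],.02,c))*1000).round(1).tolist())
```

```text
5 53 131 [[57.3, 66.5], [28.8, -59.7]]
20 52 130 [[34.1, 66.4], [8.3, -59.2]]
35 51 130 [[11.7, 66.9], [-11.9, -59.7]]
50 51 129 [[-10.5, 66.2], [-31.4, -58.5]]
60 51 129 [[-25.0, 66.0], [-44.3, -58.5]]
65 51 129 [[-32.2, 66.0], [-50.7, -58.5]]
52 86 [[-61.6, 69.7]]
58 88 [[-66.0, 58.5]]
64 87 [[-66.1, 47.5]]
70 86 [[-66.2, 36.8]]
76 85 [[-66.2, 26.4]]
82 82 [[-63.4, 16.1]]
88 80 [[-62.0, 6.2]]
94 79 [[-61.9, -3.5]]
100 78 [[-61.8, -12.9]]
106 76 [[-60.3, -22.1]]
112 72 [[-56.1, -31.2]]
118 71 [[-55.8, -40.0]]
124 70 [[-55.5, -48.7]]
130 40 [[-17.1, -57.2]]
```

Call:
{"method": "play_rows", "body": {
  "increments": [
    {"dx":0,"dy":0,"dz":-0.04,"wx":0,"wy":0,"wz":0},
    {"dx":0,"dy":0,"dz":-0.06,"wx":0,"wy":0,"wz":0},
    {"dx":0,"dy":0,"dz":-0.1,"wx":0,"wy":0,"wz":0},
    {"dx":0,"dy":0,"dz":-0.1,"wx":0,"wy":0,"wz":0},
    {"dx":0,"dy":0,"dz":-0.1,"wx":0,"wy":0,"wz":0},
    {"dx":0,"dy":0,"dz":-0.1,"wx":0,"wy":0,"wz":0},
    {"dx":0,"dy":0,"dz":0,"wx":0,"wy":0,"wz":0}
  ]
}}

```text
time_s: 29.58
eef_pos: [0.3672, -0.2113, 0.2332]
ee_rot: [3.14, -0.013, -0.552]
wrist_force: [0.8, -1.2, 0.7]
gripper_width: 0.228
grip_force: 58.4
```

Call:
{"method": "play_rows", "body": {
  "increments": [
    {"dx":0,"dy":0,"dz":0,"wx":0,"wy":0,"wz":-0.112},
    {"dx":0,"dy":0,"dz":0,"wx":0,"wy":0,"wz":-0.112},
    {"dx":0,"dy":0,"dz":0,"wx":0,"wy":0,"wz":-0.112},
    {"dx":0,"dy":0,"dz":0,"wx":0,"wy":0,"wz":-0.111},
    {"dx":0,"dy":0,"dz":0,"wx":0,"wy":0,"wz":0},
    {"dx":0,"dy":0,"dz":0,"wx":0,"wy":0,"wz":0}
  ]
}}

```text
time_s: 30.08
eef_pos: [0.3646, -0.2094, 0.2256]
ee_rot: [-3.141, 0.001, -0.086]
wrist_force: [0.1, 0.7, 0.5]
gripper_width: 0.225
grip_force: 58.4
```

```bash
cat >> h.py <<'E'
def W(x,y,O=(.528,.0025),a=-.084): return O[0]+x*np.cos(a)-y*np.sin(a),O[1]+x*np.sin(a)+y*np.cos(a)
E
python3 - <<'E'
from h import *
p=W(-.05,.02);print(p);go(*p,.25,-.084)
E
```

```text
(np.float64(0.47985432131809547), np.float64(0.026624544021779994))
t 30.1 pos [ 0.3646 -0.2094  0.2256] rpy [-3.141e+00  1.000e-03 -8.600e-02] q [-0.66 -0.2   1.66 -0.    1.69  1.  ] F [0.1 0.7 0.5] w 0.225 g 58.4
shift units (tool) [ 0.3146 -0.817  -0.0812] turn wz units -0.002
```

Call:
{"method": "play_rows", "body": {
  "increments": [
    {"dx":0.045,"dy":-0.117,"dz":0,"wx":0,"wy":0,"wz":0},
    {"dx":0.045,"dy":-0.117,"dz":0,"wx":0,"wy":0,"wz":0},
    {"dx":0.045,"dy":-0.117,"dz":0,"wx":0,"wy":0,"wz":0},
    {"dx":0.045,"dy":-0.117,"dz":0,"wx":0,"wy":0,"wz":0},
    {"dx":0.045,"dy":-0.117,"dz":0,"wx":0,"wy":0,"wz":0},
    {"dx":0.045,"dy":-0.117,"dz":0,"wx":0,"wy":0,"wz":0},
    {"dx":0.045,"dy":-0.117,"dz":0,"wx":0,"wy":0,"wz":0},
    {"dx":0,"dy":0,"dz":0,"wx":0,"wy":0,"wz":0},
    {"dx":0,"dy":0,"dz":0,"wx":0,"wy":0,"wz":0}
  ]
}}

```text
time_s: 30.83
eef_pos: [0.4797, 0.0291, 0.2255]
ee_rot: [3.141, 0.001, -0.082]
wrist_force: [0.7, -0.7, -1.6]
gripper_width: 0.224
grip_force: 58.9
```

Run:
```python
from h import *
import pickle
def cr(P,O=np.array([.528,.0025]),y=-.084):
    d=P-O;return (np.c_[d[:,0]*np.cos(y)+d[:,1]*np.sin(y),-d[:,0]*np.sin(y)+d[:,1]*np.cos(y)]*1000).round(1)
c=pickle.load(open("w7.pkl","rb"));print('w7 jaws',cr(pts('wrist',[(192.7,95),(342.3,95)],.026,c)).tolist())
i=cv2.imread("pics/w7.png");print(cv2.cvtColor(i,cv2.COLOR_BGR2GRAY)[70,176:206].tolist(),cv2.cvtColor(i,cv2.COLOR_BGR2GRAY)[70,330:362].tolist())
go(*W(-.05,.02),.1,-.084)
c=camera_info("wrist");i=capture("wrist")[:,:,::-1];cv2.imwrite("pics/w12.png",i);pickle.dump(c,open("w12.pkl","wb"))
for P in[(*W(x,y),.026) for x,y in((.06,.02),(-.05,.02),(.06,-.02),(.06,.06),(.06,-.06))]:print(np.round(proj('wrist',P,c)))
```

```text
w7 jaws [[-97.8, 88.7], [-96.0, -88.0]]
[70, 64, 63, 63, 62, 61, 62, 61, 60, 61, 62, 62, 61, 58, 48, 48, 79, 123, 146, 153, 153, 153, 154, 153, 153, 156, 163, 168, 170, 170] [175, 175, 176, 176, 175, 167, 151, 143, 141, 135, 113, 71, 41, 41, 52, 62, 64, 64, 65, 65, 64, 63, 61, 62, 64, 64, 64, 72, 102, 139, 160, 183]
t 30.8 pos [0.4797 0.0291 0.2255] rpy [ 3.141e+00  1.000e-03 -8.200e-02] q [-0.06 -0.07  1.54 -0.    1.67  1.6 ] F [ 0.7 -0.7 -1.6] w 0.224 g 58.9
shift units (tool) [0.0019 0.0079 0.4183] turn wz units 0.002
[257.  69.]
[256. 163.]
[292.  70.]
[221.  69.]
[326.  71.]
```

View pics/w12.png

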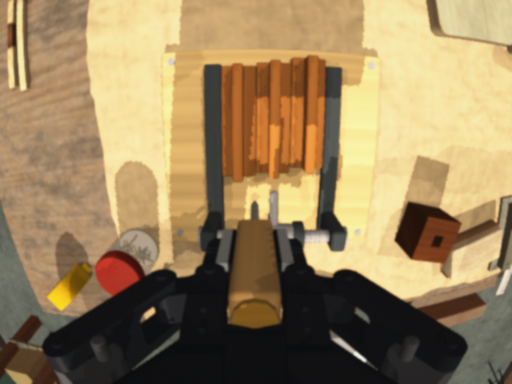

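The view shows the slats spanning u 222–326 at v≈70 with the left joint near u≈257, matching the prediction (221, 326, 257). The rest's hole is visible at (437,240). I'll lower onto the joint's near end.

Call:
{"method": "play_rows", "body": {
  "increments": [
    {"dx":0.002,"dy":0.008,"dz":0.09,"wx":0,"wy":0,"wz":0},
    {"dx":0,"dy":0,"dz":0.1,"wx":0,"wy":0,"wz":0},
    {"dx":0,"dy":0,"dz":0.1,"wx":0,"wy":0,"wz":0},
    {"dx":0,"dy":0,"dz":0.06,"wx":0,"wy":0,"wz":0},
    {"dx":0,"dy":0,"dz":0.035,"wx":0,"wy":0,"wz":0},
    {"dx":0,"dy":0,"dz":0.01,"wx":0,"wy":0,"wz":0},
    {"dx":0,"dy":0,"dz":0,"wx":0,"wy":0,"wz":0},
    {"dx":0,"dy":0,"dz":0,"wx":0,"wy":0,"wz":0}
  ]
}}

```text
time_s: 31.55
eef_pos: [0.4809, 0.0243, 0.1092]
ee_rot: [3.141, -0.003, -0.085]
wrist_force: [0.3, -0.1, -0.2]
gripper_width: 0.229
grip_force: 58.9
```

Call:
{"method": "play_rows", "body": {
  "increments": [
    {"dx":0,"dy":0,"dz":0.007,"wx":0,"wy":0,"wz":0},
    {"dx":0,"dy":0,"dz":0.007,"wx":0,"wy":0,"wz":0},
    {"dx":0,"dy":0,"dz":0,"wx":0,"wy":0,"wz":0}
  ]
}}

```text
time_s: 31.8
eef_pos: [0.4803, 0.0249, 0.1041]
ee_rot: [3.142, -0.001, -0.084]
wrist_force: [-0.6, -0.4, -0.2]
gripper_width: 0.227
grip_force: 58.9
```

Run:
```python
from h import *
go(*W(-.05,.02),.098,-.084)
```

```text
t 31.8 pos [0.4803 0.0249 0.1041] rpy [ 3.142e+00 -1.000e-03 -8.400e-02] q [-0.07 -0.01  1.72 -0.    1.42  1.59] F [-0.6 -0.4 -0.2] w 0.227 g 58.9
shift units (tool) [-0.002  -0.0054  0.0203] turn wz units 0.0
```

Call:
{"method": "play_rows", "body": {
  "increments": [
    {"dx":0,"dy":-0.005,"dz":0.006,"wx":0,"wy":0,"wz":0},
    {"dx":0,"dy":0,"dz":0.006,"wx":0,"wy":0,"wz":0},
    {"dx":0,"dy":0,"dz":0,"wx":0,"wy":0,"wz":0}
  ]
}}

```text
time_s: 32.05
eef_pos: [0.4798, 0.0266, 0.0995]
ee_rot: [3.141, 0.001, -0.083]
wrist_force: [-0.7, -0.5, -0.9]
gripper_width: 0.227
grip_force: 58.9
```

Call:
{"method": "play_rows", "body": {
  "increments": [
    {"dx":0,"dy":0,"dz":0.006,"wx":0,"wy":0,"wz":0},
    {"dx":0,"dy":0,"dz":0.004,"wx":0,"wy":0,"wz":0},
    {"dx":0,"dy":0,"dz":0,"wx":0,"wy":0,"wz":0}
  ]
}}

```text
time_s: 32.3
eef_pos: [0.4804, 0.0265, 0.0981]
ee_rot: [3.142, -0.001, -0.083]
wrist_force: [-1.6, 0.1, 5.7]
gripper_width: 0.225
grip_force: 59.8
```

Call:
{"method": "play_rows", "body": {
  "increments": [
    {"dx":0.011,"dy":0,"dz":0,"wx":0,"wy":0,"wz":0},
    {"dx":0.011,"dy":0,"dz":0,"wx":0,"wy":0,"wz":0},
    {"dx":0.011,"dy":0,"dz":0,"wx":0,"wy":0,"wz":0},
    {"dx":0.011,"dy":0,"dz":0,"wx":0,"wy":0,"wz":0},
    {"dx":0.011,"dy":0,"dz":0,"wx":0,"wy":0,"wz":0},
    {"dx":0.011,"dy":0,"dz":0,"wx":0,"wy":0,"wz":0},
    {"dx":0.011,"dy":0,"dz":0,"wx":0,"wy":0,"wz":0},
    {"dx":0.011,"dy":0,"dz":0,"wx":0,"wy":0,"wz":0},
    {"dx":0.011,"dy":0,"dz":0,"wx":0,"wy":0,"wz":0},
    {"dx":0.011,"dy":0,"dz":0,"wx":0,"wy":0,"wz":0}
  ]
}}

```text
time_s: 33.13
eef_pos: [0.5116, 0.0238, 0.0979]
ee_rot: [3.141, 0.004, -0.083]
wrist_force: [-6.0, -0.7, 6.8]
gripper_width: 0.231
grip_force: 59.8
```

Run:
```python
from h import *
go(*W(.05,.02),.098,-.084)
```

```text
t 33.1 pos [0.5116 0.0238 0.0979] rpy [ 3.141  0.004 -0.083] q [-0.06  0.07  1.66 -0.    1.42  1.59] F [-6.  -0.7  6.8] w 0.231 g 59.8
shift units (tool) [ 2.27e-01 -2.00e-04 -1.20e-03] turn wz units 0.001
```

Call:
{"method": "play_rows", "body": {
  "increments": [
    {"dx":0.011,"dy":0,"dz":0,"wx":0,"wy":0,"wz":0},
    {"dx":0.011,"dy":0,"dz":0,"wx":0,"wy":0,"wz":0},
    {"dx":0.011,"dy":0,"dz":0,"wx":0,"wy":0,"wz":0},
    {"dx":0.011,"dy":0,"dz":0,"wx":0,"wy":0,"wz":0},
    {"dx":0.011,"dy":0,"dz":0,"wx":0,"wy":0,"wz":0},
    {"dx":0.011,"dy":0,"dz":0,"wx":0,"wy":0,"wz":0},
    {"dx":0.011,"dy":0,"dz":0,"wx":0,"wy":0,"wz":0},
    {"dx":0.011,"dy":0,"dz":0,"wx":0,"wy":0,"wz":0},
    {"dx":0.011,"dy":0,"dz":0,"wx":0,"wy":0,"wz":0},
    {"dx":0.011,"dy":0,"dz":0,"wx":0,"wy":0,"wz":0}
  ]
}}

```text
time_s: 33.97
eef_pos: [0.5445, 0.021, 0.098]
ee_rot: [3.141, 0.003, -0.083]
wrist_force: [-5.4, 0.3, 7.6]
gripper_width: 0.228
grip_force: 59.8
```

Call:
{"method": "play_rows", "body": {
  "increments": [
    {"dx":0.0115,"dy":0,"dz":0,"wx":0,"wy":0,"wz":0},
    {"dx":0.0115,"dy":0,"dz":0,"wx":0,"wy":0,"wz":0},
    {"dx":0.0115,"dy":0,"dz":0,"wx":0,"wy":0,"wz":0},
    {"dx":0.0115,"dy":0,"dz":0,"wx":0,"wy":0,"wz":0},
    {"dx":0.0115,"dy":0,"dz":0,"wx":0,"wy":0,"wz":0},
    {"dx":0.0115,"dy":0,"dz":0,"wx":0,"wy":0,"wz":0},
    {"dx":0.0115,"dy":0,"dz":0,"wx":0,"wy":0,"wz":0},
    {"dx":0.0115,"dy":0,"dz":0,"wx":0,"wy":0,"wz":0},
    {"dx":0.0115,"dy":0,"dz":0,"wx":0,"wy":0,"wz":0},
    {"dx":0.0115,"dy":0,"dz":0,"wx":0,"wy":0,"wz":0}
  ]
}}

```text
time_s: 34.8
eef_pos: [0.579, 0.0181, 0.098]
ee_rot: [3.141, 0.003, -0.083]
wrist_force: [-5.7, 0.9, 6.9]
gripper_width: 0.226
grip_force: 59.8
```

Call:
{"method": "play_rows", "body": {
  "increments": [
    {"dx":0,"dy":0,"dz":0,"wx":0,"wy":0,"wz":0},
    {"dx":0,"dy":0,"dz":0,"wx":0,"wy":0,"wz":0},
    {"dx":0,"dy":0,"dz":-0.01,"wx":0,"wy":0,"wz":0},
    {"dx":0,"dy":0,"dz":-0.01,"wx":0,"wy":0,"wz":0},
    {"dx":0,"dy":0,"dz":-0.015,"wx":0,"wy":0,"wz":0},
    {"dx":0,"dy":0,"dz":-0.05,"wx":0,"wy":0,"wz":0},
    {"dx":0,"dy":0,"dz":-0.09,"wx":0,"wy":0,"wz":0},
    {"dx":0,"dy":0,"dz":-0.05,"wx":0,"wy":0,"wz":0},
    {"dx":0,"dy":0,"dz":0,"wx":0,"wy":0,"wz":0}
  ]
}}

```text
time_s: 35.55
eef_pos: [0.5824, 0.018, 0.1691]
ee_rot: [-3.141, -0.008, -0.083]
wrist_force: [0.1, -0.5, -0.1]
gripper_width: 0.228
grip_force: 58.9
```

Run:
```python
from h import *
go(*W(-.05,-.02),.108,-.084)
```

```text
t 35.5 pos [0.5824 0.018  0.1691] rpy [-3.141 -0.008 -0.083] q [-0.07  0.17  1.4  -0.    1.56  1.59] F [ 0.1 -0.5 -0.1] w 0.228 g 58.9
shift units (tool) [-0.3447  0.1332  0.2008] turn wz units 0.001
```

Call:
{"method": "play_rows", "body": {
  "increments": [
    {"dx":-0.086,"dy":0.033,"dz":0,"wx":0,"wy":0,"wz":0},
    {"dx":-0.086,"dy":0.033,"dz":0,"wx":0,"wy":0,"wz":0},
    {"dx":-0.086,"dy":0.033,"dz":0,"wx":0,"wy":0,"wz":0},
    {"dx":-0.086,"dy":0.034,"dz":0,"wx":0,"wy":0,"wz":0},
    {"dx":0,"dy":0,"dz":0,"wx":0,"wy":0,"wz":0},
    {"dx":0,"dy":0,"dz":0.09,"wx":0,"wy":0,"wz":0},
    {"dx":0,"dy":0,"dz":0.07,"wx":0,"wy":0,"wz":0},
    {"dx":0,"dy":0,"dz":0.02,"wx":0,"wy":0,"wz":0},
    {"dx":0,"dy":0,"dz":0,"wx":0,"wy":0,"wz":0},
    {"dx":0,"dy":0,"dz":0,"wx":0,"wy":0,"wz":0}
  ]
}}

```text
time_s: 36.38
eef_pos: [0.4741, -0.013, 0.1101]
ee_rot: [-3.142, 0.001, -0.083]
wrist_force: [0.4, -1.1, 0.0]
gripper_width: 0.227
grip_force: 59.0
```

Run:
```python
from h import *
go(*W(-.05,-.02),.0975,-.084)
```

```text
t 36.4 pos [ 0.4741 -0.013   0.1101] rpy [-3.142e+00  1.000e-03 -8.300e-02] q [-0.15 -0.02  1.73 -0.    1.44  1.51] F [ 0.4 -1.1  0. ] w 0.227 g 59.0
shift units (tool) [0.0081 0.0002 0.042 ] turn wz units 0.001
```

Call:
{"method": "play_rows", "body": {
  "increments": [
    {"dx":0.014,"dy":0,"dz":0.008,"wx":0,"wy":0,"wz":0},
    {"dx":0,"dy":0,"dz":0.008,"wx":0,"wy":0,"wz":0},
    {"dx":0,"dy":0,"dz":0.008,"wx":0,"wy":0,"wz":0},
    {"dx":0,"dy":0,"dz":0.007,"wx":0,"wy":0,"wz":0},
    {"dx":0,"dy":0,"dz":0.005,"wx":0,"wy":0,"wz":0},
    {"dx":0,"dy":0,"dz":0,"wx":0,"wy":0,"wz":0}
  ]
}}

```text
time_s: 36.88
eef_pos: [0.478, -0.0134, 0.0993]
ee_rot: [-3.142, 0.001, -0.084]
wrist_force: [-0.1, 0.6, -1.6]
gripper_width: 0.228
grip_force: 59.0
```

Call:
{"method": "play_rows", "body": {
  "increments": [
    {"dx":0,"dy":0,"dz":0.004,"wx":0,"wy":0,"wz":0},
    {"dx":0,"dy":0,"dz":0,"wx":0,"wy":0,"wz":0}
  ]
}}

```text
time_s: 37.05
eef_pos: [0.4783, -0.0135, 0.0987]
ee_rot: [3.141, -0.0, -0.084]
wrist_force: [-0.7, -1.0, 1.6]
gripper_width: 0.228
grip_force: 59.2
```

Run:
```python
from h import *
go(*W(.051,-.02),.0975,-.084)
```

```text
t 37.0 pos [ 0.4783 -0.0135  0.0987] rpy [ 3.141 -0.    -0.084] q [-0.15 -0.01  1.73 -0.    1.41  1.51] F [-0.7 -1.   1.6] w 0.228 g 59.2
shift units (tool) [ 3.305e-01 -1.000e-04  4.200e-03] turn wz units 0.0
```

Tip is on the wood. I'll press slightly more and run the right joint.

Call:
{"method": "play_rows", "body": {
  "increments": [
    {"dx":0,"dy":0,"dz":0.004,"wx":0,"wy":0,"wz":0},
    {"dx":0,"dy":0,"dz":0,"wx":0,"wy":0,"wz":0},
    {"dx":0.011,"dy":0,"dz":0,"wx":0,"wy":0,"wz":0},
    {"dx":0.011,"dy":0,"dz":0,"wx":0,"wy":0,"wz":0},
    {"dx":0.011,"dy":0,"dz":0,"wx":0,"wy":0,"wz":0},
    {"dx":0.011,"dy":0,"dz":0,"wx":0,"wy":0,"wz":0},
    {"dx":0.011,"dy":0,"dz":0,"wx":0,"wy":0,"wz":0},
    {"dx":0.011,"dy":0,"dz":0,"wx":0,"wy":0,"wz":0},
    {"dx":0.011,"dy":0,"dz":0,"wx":0,"wy":0,"wz":0},
    {"dx":0.011,"dy":0,"dz":0,"wx":0,"wy":0,"wz":0}
  ]
}}

```text
time_s: 37.88
eef_pos: [0.5033, -0.0156, 0.0979]
ee_rot: [3.141, 0.003, -0.083]
wrist_force: [-5.3, 0.1, 7.0]
gripper_width: 0.227
grip_force: 59.8
```

Call:
{"method": "play_rows", "body": {
  "increments": [
    {"dx":0.011,"dy":0,"dz":0,"wx":0,"wy":0,"wz":0},
    {"dx":0.011,"dy":0,"dz":0,"wx":0,"wy":0,"wz":0},
    {"dx":0.011,"dy":0,"dz":0,"wx":0,"wy":0,"wz":0},
    {"dx":0.011,"dy":0,"dz":0,"wx":0,"wy":0,"wz":0},
    {"dx":0.011,"dy":0,"dz":0,"wx":0,"wy":0,"wz":0},
    {"dx":0.011,"dy":0,"dz":0,"wx":0,"wy":0,"wz":0},
    {"dx":0.011,"dy":0,"dz":0,"wx":0,"wy":0,"wz":0},
    {"dx":0.011,"dy":0,"dz":0,"wx":0,"wy":0,"wz":0},
    {"dx":0.011,"dy":0,"dz":0,"wx":0,"wy":0,"wz":0},
    {"dx":0.011,"dy":0,"dz":0,"wx":0,"wy":0,"wz":0}
  ]
}}

```text
time_s: 38.72
eef_pos: [0.5362, -0.0184, 0.098]
ee_rot: [3.141, 0.003, -0.084]
wrist_force: [-5.4, 0.3, 6.8]
gripper_width: 0.225
grip_force: 59.8
```

Call:
{"method": "play_rows", "body": {
  "increments": [
    {"dx":0.0115,"dy":0,"dz":0,"wx":0,"wy":0,"wz":0},
    {"dx":0.0115,"dy":0,"dz":0,"wx":0,"wy":0,"wz":0},
    {"dx":0.0115,"dy":0,"dz":0,"wx":0,"wy":0,"wz":0},
    {"dx":0.0115,"dy":0,"dz":0,"wx":0,"wy":0,"wz":0},
    {"dx":0.0115,"dy":0,"dz":0,"wx":0,"wy":0,"wz":0},
    {"dx":0.0115,"dy":0,"dz":0,"wx":0,"wy":0,"wz":0},
    {"dx":0.0115,"dy":0,"dz":0,"wx":0,"wy":0,"wz":0},
    {"dx":0.0115,"dy":0,"dz":0,"wx":0,"wy":0,"wz":0},
    {"dx":0.0115,"dy":0,"dz":0,"wx":0,"wy":0,"wz":0},
    {"dx":0.0115,"dy":0,"dz":0,"wx":0,"wy":0,"wz":0}
  ]
}}

```text
time_s: 39.55
eef_pos: [0.5706, -0.0213, 0.098]
ee_rot: [3.141, 0.003, -0.083]
wrist_force: [-4.3, -0.0, 6.8]
gripper_width: 0.227
grip_force: 59.8
```

Call:
{"method": "play_rows", "body": {
  "increments": [
    {"dx":0.011,"dy":0,"dz":0,"wx":0,"wy":0,"wz":0},
    {"dx":0,"dy":0,"dz":0,"wx":0,"wy":0,"wz":0},
    {"dx":0,"dy":0,"dz":0,"wx":0,"wy":0,"wz":0}
  ]
}}

```text
time_s: 39.8
eef_pos: [0.5755, -0.0217, 0.0983]
ee_rot: [3.141, -0.001, -0.084]
wrist_force: [-1.4, 0.0, 5.1]
gripper_width: 0.226
grip_force: 59.6
```

Run:
```python
from h import *
go(*W(.05,-.02),.0975,-.084)
```

```text
t 39.8 pos [ 0.5755 -0.0217  0.0983] rpy [ 3.141e+00 -1.000e-03 -8.400e-02] q [-0.14  0.21  1.5  -0.    1.43  1.52] F [-1.4  0.   5.1] w 0.226 g 59.6
shift units (tool) [ 0.0021 -0.0006  0.0025] turn wz units 0.0
```

Call:
{"method": "play_rows", "body": {
  "increments": [
    {"dx":0,"dy":0,"dz":-0.01,"wx":0,"wy":0,"wz":0},
    {"dx":0,"dy":0,"dz":-0.015,"wx":0,"wy":0,"wz":0},
    {"dx":0,"dy":0,"dz":-0.05,"wx":0,"wy":0,"wz":0},
    {"dx":0,"dy":0,"dz":-0.1,"wx":0,"wy":0,"wz":0},
    {"dx":0,"dy":0,"dz":-0.11,"wx":0,"wy":0,"wz":0},
    {"dx":0,"dy":0,"dz":-0.11,"wx":0,"wy":0,"wz":0},
    {"dx":0,"dy":0,"dz":-0.08,"wx":0,"wy":0,"wz":0},
    {"dx":0,"dy":0,"dz":0,"wx":0,"wy":0,"wz":0}
  ]
}}

```text
time_s: 40.47
eef_pos: [0.5778, -0.0218, 0.2472]
ee_rot: [3.141, -0.013, -0.083]
wrist_force: [0.6, 0.1, 0.4]
gripper_width: 0.226
grip_force: 59.0
```

Call:
{"method": "play_rows", "body": {
  "increments": [
    {"dx":-0.08,"dy":0.086,"dz":0,"wx":0,"wy":0,"wz":0},
    {"dx":-0.08,"dy":0.086,"dz":0,"wx":0,"wy":0,"wz":0},
    {"dx":-0.08,"dy":0.086,"dz":0,"wx":0,"wy":0,"wz":0},
    {"dx":-0.08,"dy":0.086,"dz":0,"wx":0,"wy":0,"wz":0},
    {"dx":-0.08,"dy":0.086,"dz":0,"wx":0,"wy":0,"wz":0},
    {"dx":-0.08,"dy":0.086,"dz":0,"wx":0,"wy":0,"wz":0},
    {"dx":-0.08,"dy":0.086,"dz":0,"wx":0,"wy":0,"wz":0},
    {"dx":-0.08,"dy":0.086,"dz":0,"wx":0,"wy":0,"wz":0},
    {"dx":0,"dy":0,"dz":0,"wx":0,"wy":0,"wz":0}
  ]
}}

```text
time_s: 41.22
eef_pos: [0.3626, -0.2144, 0.2388]
ee_rot: [3.139, 0.003, -0.091]
wrist_force: [0.4, -0.4, -0.4]
gripper_width: 0.227
grip_force: 59.0
```

Call:
{"method": "play_rows", "body": {
  "increments": [
    {"dx":0,"dy":0,"dz":0,"wx":0,"wy":0,"wz":0.112},
    {"dx":0,"dy":0,"dz":0,"wx":0,"wy":0,"wz":0.112},
    {"dx":0,"dy":0,"dz":0,"wx":0,"wy":0,"wz":0.112},
    {"dx":0,"dy":0,"dz":0,"wx":0,"wy":0,"wz":0.111},
    {"dx":0,"dy":0,"dz":0,"wx":0,"wy":0,"wz":0},
    {"dx":0,"dy":0,"dz":0,"wx":0,"wy":0,"wz":0}
  ]
}}

```text
time_s: 41.72
eef_pos: [0.3666, -0.2107, 0.2389]
ee_rot: [-3.141, 0.001, -0.548]
wrist_force: [-1.2, 0.7, -0.6]
gripper_width: 0.23
grip_force: 59.0
```

Run:
```python
from h import *
go(.3659,-.2103,.145,-.552)
```

```text
t 41.7 pos [ 0.3666 -0.2107  0.2389] rpy [-3.141e+00  1.000e-03 -5.480e-01] q [-0.66 -0.2   1.63  0.    1.71  1.46] F [-1.2  0.7 -0.6] w 0.23 g 59.0
shift units (tool) [-2.500e-03  1.000e-04  3.132e-01] turn wz units 0.004
```

Call:
{"method": "play_rows", "body": {
  "increments": [
    {"dx":-0.0025,"dy":0,"dz":0.09,"wx":0,"wy":0,"wz":0.004},
    {"dx":0,"dy":0,"dz":0.1,"wx":0,"wy":0,"wz":0},
    {"dx":0,"dy":0,"dz":0.08,"wx":0,"wy":0,"wz":0},
    {"dx":0,"dy":0,"dz":0.04,"wx":0,"wy":0,"wz":0},
    {"dx":0,"dy":0,"dz":0,"wx":0,"wy":0,"wz":0},
    {"dx":0,"dy":0,"dz":0,"wx":0,"wy":0,"wz":0}
  ]
}}

```text
time_s: 42.22
eef_pos: [0.3657, -0.2103, 0.1461]
ee_rot: [-3.141, 0.002, -0.554]
wrist_force: [-0.3, -0.8, -0.7]
gripper_width: 0.226
grip_force: 59.0
```

Run:
```python
from h import *
go(.3659,-.2103,.0795,-.552)
```

```text
t 42.2 pos [ 0.3657 -0.2103  0.1461] rpy [-3.141e+00  2.000e-03 -5.540e-01] q [-0.66 -0.17  1.79  0.    1.53  1.47] F [-0.3 -0.8 -0.7] w 0.226 g 59.0
shift units (tool) [ 0.0011 -0.0004  0.2219] turn wz units -0.002
```

Call:
{"method": "play_rows", "body": {
  "increments": [
    {"dx":0,"dy":0,"dz":0.035,"wx":0,"wy":0,"wz":0},
    {"dx":0,"dy":0,"dz":0.035,"wx":0,"wy":0,"wz":0},
    {"dx":0,"dy":0,"dz":0.035,"wx":0,"wy":0,"wz":0},
    {"dx":0,"dy":0,"dz":0.035,"wx":0,"wy":0,"wz":0},
    {"dx":0,"dy":0,"dz":0.035,"wx":0,"wy":0,"wz":0},
    {"dx":0,"dy":0,"dz":0.025,"wx":0,"wy":0,"wz":0},
    {"dx":0,"dy":0,"dz":0.015,"wx":0,"wy":0,"wz":0},
    {"dx":0,"dy":0,"dz":0.005,"wx":0,"wy":0,"wz":0},
    {"dx":0,"dy":0,"dz":0,"wx":0,"wy":0,"wz":0}
  ]
}}

```text
time_s: 42.97
eef_pos: [0.3657, -0.2107, 0.0803]
ee_rot: [-3.142, 0.001, -0.556]
wrist_force: [-0.4, 0.5, -0.1]
gripper_width: 0.224
grip_force: 59.0
```

Call:
{"method": "play_rows", "body": {
  "increments": [
    {"dx":0,"dy":0,"dz":0.005,"wx":0,"wy":0,"wz":0},
    {"dx":0,"dy":0,"dz":0.003,"wx":0,"wy":0,"wz":0},
    {"dx":0,"dy":0,"dz":0,"wx":0,"wy":0,"wz":0},
    {"dx":0,"dy":0,"dz":0,"wx":0,"wy":0,"wz":0}
  ]
}}

```text
time_s: 43.3
eef_pos: [0.3661, -0.211, 0.0787]
ee_rot: [3.141, -0.001, -0.556]
wrist_force: [0.2, 0.4, -0.4]
gripper_width: 0.225
grip_force: 59.0
```

Call:
{"method": "play_rows", "body": {
  "increments": [
    {"dx":0,"dy":0,"dz":0,"wx":0,"wy":0,"wz":0},
    {"dx":0,"dy":0,"dz":0,"wx":0,"wy":0,"wz":0},
    {"dx":0,"dy":0,"dz":0,"wx":0,"wy":0,"wz":0},
    {"dx":0,"dy":0,"dz":0,"wx":0,"wy":0,"wz":0},
    {"dx":0,"dy":0,"dz":0,"wx":0,"wy":0,"wz":0},
    {"dx":0,"dy":0,"dz":0,"wx":0,"wy":0,"wz":0}
  ],
  "fingers": 55
}}

```text
time_s: 43.8
eef_pos: [0.3659, -0.2108, 0.0784]
ee_rot: [3.142, -0.0, -0.556]
wrist_force: [-0.1, -0.1, 0.1]
gripper_width: 0.642
grip_force: 0.0
```

Call:
{"method": "play_rows", "body": {
  "increments": [
    {"dx":0,"dy":0,"dz":-0.05,"wx":0,"wy":0,"wz":0},
    {"dx":0,"dy":0,"dz":-0.1,"wx":0,"wy":0,"wz":0},
    {"dx":0,"dy":0,"dz":-0.1,"wx":0,"wy":0,"wz":0},
    {"dx":0,"dy":0,"dz":-0.1,"wx":0,"wy":0,"wz":0},
    {"dx":0,"dy":0,"dz":-0.1,"wx":0,"wy":0,"wz":0},
    {"dx":0,"dy":0,"dz":-0.1,"wx":0,"wy":0,"wz":0},
    {"dx":-0.1,"dy":0,"dz":0,"wx":0,"wy":0,"wz":0},
    {"dx":0,"dy":0,"dz":0,"wx":0,"wy":0,"wz":0},
    {"dx":0,"dy":0,"dz":0,"wx":0,"wy":0,"wz":0}
  ]
}}

```text
time_s: 44.55
eef_pos: [0.3402, -0.1948, 0.2438]
ee_rot: [3.141, -0.002, -0.556]
wrist_force: [-0.3, 0.0, -0.2]
gripper_width: 0.646
grip_force: 0.0
```

Run:
```python
from h import *
c=camera_info("wrist");i=capture("wrist")[:,:,::-1];cv2.imwrite("pics/w13.png",i);hsv=cv2.cvtColor(i,cv2.COLOR_BGR2HSV)
u0,v0=map(int,proj('wrist',(.365,-.209,.134),c));print(u0,v0);s=hsv[v0-22:v0+22,u0-22:u0+22]
m=((s[:,:,2]>150)&(s[:,:,1]>120)).astype(np.uint8);k,l,st,_=cv2.connectedComponentsWithStats(m);j=1+st[1:,4].argmax()
v,u=np.where(l==j);P=pts('wrist',np.c_[u+u0-22,v+v0-22],.134,c);r=cv2.minAreaRect(P.astype(np.float32)*1000);print('top',st[j],P.mean(0).round(4),r)
print(sense()['eef_pos'])
```

```text
253 154
top [ 13  11  23  22 488] [ 0.365  -0.2106] ((364.88311767578125, -210.656494140625), (19.08696174621582, 18.466135025024414), 58.17192840576172)
[ 0.3403387  -0.19490417  0.24311778]
```

View pics/w13.png

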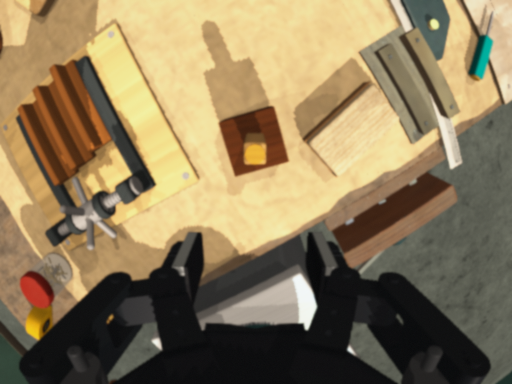

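The final view shows the scriber upright in its rest, with its top at (255,152). It measures (0.365, −0.211) against the rest at (0.3665, −0.210). The slats are still cramped at (65,120) and the jar is standing at (40,280). I'll hand in.

```bash
python3 -c "
from rig import *
print(job_done())"
```

```text
the job is handed in; nothing more can be done
None
```

I cramped the three slats, scribed both outer joints left then right, put the scriber back upright in its rest and handed the job in; no verdict came back, so whether it passed is unconfirmed.

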